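# Mount the rivet stake in the bench holder

## Task

Set the saddler's bench up for riveting: take the flat-faced stake out of the sloping rack, stand its tapered shank in the socket of the stake holder and let go, then pick up the mallet and tap the stake down until its collar is fully home on the holder, so that friction holds it. Drive it only with the mallet, not by pushing with the gripper. When it is home, put the mallet back down on the bench, clear of the holder, and leave the other stakes and things where they are.

Things in the scene. Friction and masses are not known exactly. Their poses are not given: they have to be found in the camera images.
- flat_stake: Steel stake to mount, 0.45 kg; alone has a square flat-topped head. Along its axis from the end: shank 55 mm, square, tapering 14 to 22 mm (4 deg a side); collar 36 mm square, 8 mm; neck 23 mm dia., 26 mm; head 40 mm square, 22 mm. Origin: axis at collar's underside; z to the head, x, y square to its flats. Starts in a rack slot, collar on the board, leaning 35 deg; draw it out along its axis.
- stake_top (a point): Centre of the flat top of flat_stake's head, 56 mm above the underside of its collar: the mallet strikes here.
- dome_stake: Bystander in the rack: steel stake with the same shank and collar and a round domed head 40 mm in diameter, 58 mm above the collar's underside. Origin and axes as for flat_stake. Leave it in its slot.
- ridge_stake: Bystander in the rack: steel stake with the same shank and collar and a narrow wedge-shaped head (44 mm along its x, 16 mm along its y, 60 mm above the collar's underside). Origin and axes as for flat_stake. Leave it in its slot.
- rack: Fixed wooden rack, 305 mm long (y), 110 mm deep (x); origin at the centre of its underside. An 18 mm board slopes 35 degrees, low edge at its -x side, between end cheeks up to 120 mm high. Three 24 mm square slots at y = -90, 0, 90 mm, their mouths' middles 85 mm high at x = 0, square to the board: the stakes' heads lean to the rack's -x side. Each stake may be in any slot.
- holder: Fixed cast-iron stake holder: foot 120 mm square, 14 mm high, with four bolts, and on it a square post 66 mm wide (80 at its root), 70 mm high in all. Origin at the centre of its underside, x and y square to its sides and its socket.
- socket (a point): Mouth centre of the holder's tapered square socket, 70 mm up, axes as holder: 20 mm wide, flared to 29 at the top 5 mm, 60 deep. The shank fits in any quarter turn. Let go in it, the stake wedges upright, collar some 6 to 16 mm above the top. It grips harder with depth: 15 to 30 N steady or a tap or two bring the collar to a firm stop on the top (flat_stake's origin at this point). It resists 12 N of pull.
- mallet: Mallet, 0.62 kg, standing on one face. Round head 60 mm dia. (iron band 66 mm), 95 mm high, flat pale nylon faces; flat-sided level wooden handle 24 mm wide, 30 mm high, centred 47.5 mm above the lower face, reaching 240 mm from the head's axis. Origin: centre of the lower face, which strikes; z up through the head, handle along -x.
- mallet_grip (a point): Point on the middle of the mallet's handle, 70 mm from the head's axis (37 mm clear of the head's iron band), a good place to take it.
- rivet_jar: Bystander: closed jar of copper rivets, 60 mm in diameter, 75 mm high, standing on the bench. Origin at the centre of its underside.
- awl: Bystander: awl lying on the bench, 152 mm long, wooden handle 32 mm thick. Origin at its ferrule, at bench level, blade along its x.
Mind the look-alikes: they are no part of the job. Leave any purple look-alike of the flat_stake alone.

How it is judged:
By the outcome, as a careful person would: the job done as asked, in the order asked, and still so for the second after the job is handed in, with the robot touching nothing.
It also fails if it takes over 58 s, if anything falls off the work surface, if the arm or the gripper's body presses on something with over 40 N, if the wrist force passes 120 N, or if a joint passes its speed limit or range.

## Robot

A 6-joint arm with a two-finger parallel gripper is mounted at the origin on the work surface. World frame = base frame: x ahead of the robot, y to its left, z up, the work surface at z = 0. Lengths are in m, angles in rad, forces in N, time in s.
With the tool pointing down it reaches from about 0.425 to 1.125 m from the base axis. Payload 14.9 kg.
Tool frame: the origin (TCP) lies at the very end of the fingers, on their centre line; the grasp point (between the pads) lies 19 mm behind it (bot.grip_point_offset is the distance from the TCP to the grasp point, in m); z points along the fingers, y is the line along which they close (so a half turn about z gives the same grasp; the last joint's range is limited). The gripper opens to 91 mm and grips with 3 to 60 N. Pads are 32 mm wide; open, the fingers measure 118 mm over their backs; the gripper's body (76 mm by 178 mm) begins 60 mm behind the grasp point.
Start: joints at [-0.033, 0.379, 1.734, -0, 1.028, -0.033], TCP at [0.7, -0, 0.183] pointing down, gripper open.
Joint ranges: [-2.77, 2.77], [-0.74, 2.19], [0, 2.66], [-1.06, 4.2], [0.31, 2.87], [-3.08, 3.08]. Speed limits (rad/s): [1.89, 1.89, 2.39, 3.14, 3.14, 3.14].

## Interface

Orientations are given as a unit quaternion [x, y, z, w].
In Python, from bench import readout, capture, bot, spotter gives the robot as it stands.
- The arm moves only by the tool move_arm, never from a script. Its argument "steps" is a list of rows, each an object of numbers: "x", "y", "z": the shift along the tool's x, y, z in m; "wx", "wy", "wz": the turn, a rotation vector about the tool's x, y, z in degrees. A call has 1 to 8 rows; each row is the pose to reach, as a shift and turn from the pose commanded when the call began, along the tool's axes at that moment; what a row does not reach only later rows make up. A row lasts 1/12 s, in which the tool goes at most 41.7 mm and 7.16 degrees, less where a joint would pass 70% of its speed; a pose out of reach is approached as far as the arm can. A call with a gripper value outside its range is refused whole. "claw" is the closure in counts, from 0 (fully open) to 255 (shut), set as the call begins (left out, the last holds). The fingers move at their own pace and stop on an object; "grip_force" is the grip in N (left out, the last holds). Time passes only in rows, so rows that repeat a pose let the fingers close. It gives the time, the measured TCP pose, the force, the opening and the grip force at its end, in the units of the state.
- readout.state(): the state, without advancing time (a new reading comes with each control period).
- capture(name): name is "scene" or "side" or "wrist"; returns a dict with "color" (384x512x3 uint8, blue, green, red), "depth" (384x512 float32, m along the optical axis (not along the pixel's ray), 0 where there is no reading), "camera_matrix" (3x3 intrinsics, pixels), "R" (3x3) and "t" (3): a world point X has camera coordinates R X + t. Camera axes: x right, y down, z forward; pixel columns grow to the right and rows downward; lengths in m; the calibration is good to about 2 mm. A picture is of the moment at which its call begins.
- bot.hand_in(): hands the job in; it is judged then, once.
Trained networks look in a picture, given as the dict that the camera call returned (one of the last four; its "shot" number tells which), for a name from the list of things; names that differ only in an ending like _2 or _b are one class to them, and where a whole thing is asked for, a point or a joint stands for the part that bears it (a point fixed in the world has none). Each returns a list of dicts, best first, with "confidence" (0 to 1); they miss things now and then, are a little off and sometimes report something else, mostly with a low value. They report only what shows in the picture. A call takes as long as a camera call. They do not tell look-alikes from the thing itself.
- spotter.recognise(picture, thing): "uv" ([column, row] in pixels, amid what is visible of it).
- spotter.masks_of(picture, thing): "region" (384x512 bool, what is visible of it) and "uv" ([column, row] in pixels, amid what is visible of it).
The state is a dict: "time": time; "q": joint angles; "qd": joint speeds; "joint_torque": joint torques, N m; "ee_pos": TCP position; "tool_rot": TCP orientation; "wrist_force": force on the tool from outside, world axes, zero at the start; "wrist_torque": the same for the moment, N m; "finger_gap": finger opening in m; "grasp_force": force on a finger pad.
Only numpy, scipy, OpenCV 4.12 (cv2) and the standard library are available. Lean on these libraries where they do the work, as an engineer would, in place of code of your own. Each camera call takes 0.05 s, during which the arm holds its last target. There are 200 camera calls.

## Working session

There is one attempt and no reset: what is moved stays moved. The work goes in short steps, Python scripts to look and compute and a tool call to move; the robot and the scene stay as the last step left them, time stands still between calls to the robot, and variables do not carry over. Pictures are saved under pics/ and viewed, at most 10 in all, crops included, and the job is handed in when it is done.

Besides the shell and the picture viewer there is one more tool, called after "Emit:" as name(argument=value, ...), one argument or row to a line, values as JSON. move_arm: Moves the arm, as the interface text tells. Its arguments: {"type":"object","properties":{"steps":{"type":"array"},"claw":{"type":"number"},"grip_force":{"type":"number"}},"required":["steps"]}

```bash
mkdir -p pics; ls; python3 - <<'E'
from bench import readout, capture, bot, spotter
import cv2,numpy as np,pickle
P={}
for n in("scene","side"):
    p=capture(n);P[n]=p
    for t in("flat_stake","dome_stake","ridge_stake","holder","mallet","rack","rivet_jar","awl"):
        print(n,t,[(np.round(d["uv"]).tolist(),round(d["confidence"],2)) for d in spotter.recognise(p,t)][:4])
pickle.dump(P,open("p.pkl","wb"))
im=np.hstack([P["scene"]["color"],P["side"]["color"]])
cv2.imwrite("pics/a.png",cv2.resize(im,(800,300),interpolation=cv2.INTER_AREA))
print({k:(np.round(v,3).tolist()) for k,v in readout.state().items()})
E
```

```text
pics
scene flat_stake [([240.0, 292.0], 0.98), ([169.0, 204.0], 0.77), ([196.0, 213.0], 0.72), ([134.0, 224.0], 0.69)]
scene dome_stake [([162.0, 231.0], 0.8)]
scene ridge_stake [([129.0, 251.0], 0.69)]
scene holder [([262.0, 204.0], 0.92)]
scene mallet [([318.0, 152.0], 0.71)]
scene rack [([169.0, 260.0], 0.69)]
scene rivet_jar [([316.0, 151.0], 0.68), ([285.0, 240.0], 0.6)]
scene awl [([340.0, 224.0], 0.91)]
side flat_stake [([178.0, 259.0], 0.96), ([347.0, 286.0], 0.95), ([254.0, 249.0], 0.76), ([179.0, 317.0], 0.55)]
side dome_stake [([252.0, 292.0], 0.65)]
side ridge_stake [([252.0, 337.0], 0.91)]
side holder [([248.0, 203.0], 0.94)]
side mallet [([216.0, 137.0], 0.9)]
side rack [([272.0, 322.0], 0.63)]
side rivet_jar [([317.0, 219.0], 0.97), ([256.0, 333.0], 0.73)]
side awl [([322.0, 179.0], 0.61)]
{'time': 0.9, 'q': [-0.033, 0.379, 1.734, 0.0, 1.028, -0.033], 'qd': [0.001, 0.002, -0.002, -0.001, -0.001, 0.0], 'joint_torque': [0.001, -76.369, -43.474, 0.065, 0.039, -0.0], 'ee_pos': [0.7, -0.0, 0.183], 'tool_rot': [0.707, 0.707, 0.0, 0.0], 'wrist_force': [0.519, 1.009, -0.385], 'wrist_torque': [-0.0, -0.044, 0.047], 'grasp_force': 0.0, 'finger_gap': 0.091}
```

View pics/a.png

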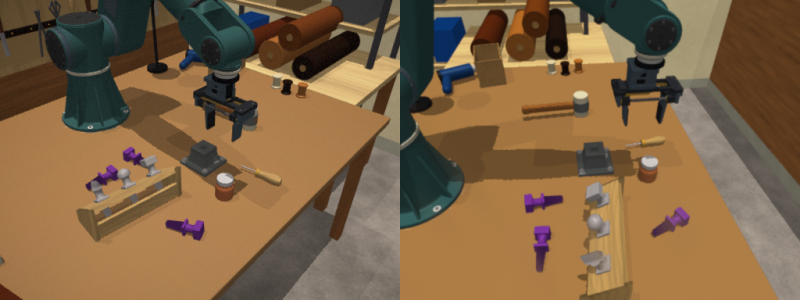

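Side camera candidates: the grey heads in the rack at about (254,249), (252,292) and (252,337). The purple ones at (178,259), (179,317) and (347,286) are look-alikes lying on the bench. The top grey one looks square and flat, so I'll check it enlarged.

```bash
cat > h.py <<'E'
import numpy as np,cv2,pickle
def cloud(p):
    d=p["depth"];K=p["camera_matrix"];v,u=np.indices(d.shape)
    c=np.stack([(u-K[0,2])/K[0,0]*d,(v-K[1,2])/K[1,1]*d,d],-1)
    return (c-p["t"])@p["R"]   # R^T (c-t)
def proj(p,X):
    c=np.atleast_2d(X)@p["R"].T+p["t"];uv=c@p["camera_matrix"].T
    return uv[:,:2]/uv[:,2:]
E
python3 - <<'E'
from h import *
P=pickle.load(open("p.pkl","rb"))
a=P["side"]["color"][225:370,220:330];b=P["scene"]["color"][180:300,95:245]
a=cv2.resize(a,None,fx=3.4,fy=3.4,interpolation=cv2.INTER_CUBIC);b=cv2.resize(b,None,fx=2.8,fy=2.8,interpolation=cv2.INTER_CUBIC)
o=np.zeros((500,800,3),np.uint8);o[:a.shape[0],:a.shape[1]]=a;o[:b.shape[0],376:376+b.shape[1]]=b
cv2.imwrite("pics/b.png",o)
X=np.concatenate([cloud(P[n])[P[n]["depth"]>0] for n in P])
m=(X[:,2]>.012)&(X[:,2]<.2)&(abs(X[:,1])<.75)&(X[:,0]>.2)&(X[:,0]<1.2);X=X[m]
# top-view height map, 1.25mm px
s=2e-3;H=np.zeros((600,450));i=((1.2-X[:,0])/s).astype(int);j=((.45-X[:,1])/s).astype(int)
ok=(j>=0)&(j<450)&(i>=0)&(i<600);np.maximum.at(H,(i[ok],j[ok]),X[ok,2])
cv2.imwrite("pics/c.png",cv2.applyColorMap((H/.2*255).astype(np.uint8),cv2.COLORMAP_JET))
E
```

```text
(no output)
```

View pics/b.png

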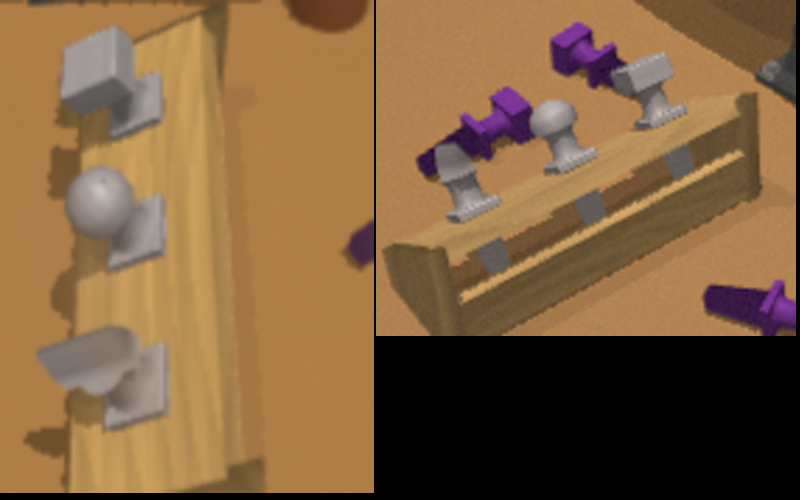

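View pics/c.png

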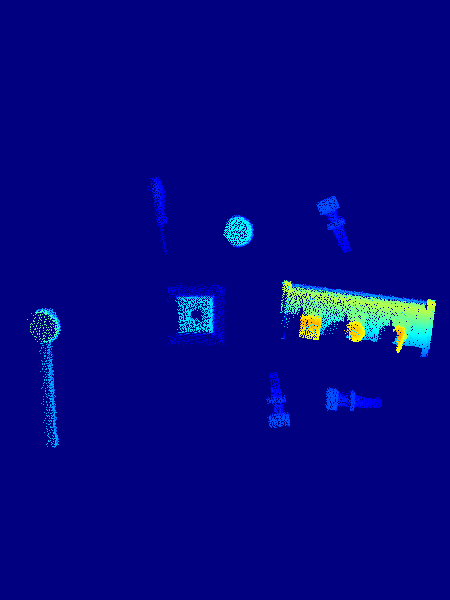

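The flat stake is the upper grey one, at side (254,249) and scene (196,213). It has a square, flat-topped head, while the others are the dome (252,292), the ridge (252,337) and the purple ones on the bench. Next I'll fit the poses.

```bash
python3 - <<'E'
from h import *
P=pickle.load(open("p.pkl","rb"))
for n in P:
    X=cloud(P[n])[P[n]["depth"]>0]
    def box(x0,x1,y0,y1,z0,z1): return X[(X[:,0]>x0)&(X[:,0]<x1)&(X[:,1]>y0)&(X[:,1]<y1)&(X[:,2]>z0)&(X[:,2]<z1)]
    def rect(Q): return [np.round(v,4).tolist() if not np.isscalar(v) else round(v,2) for v in cv2.minAreaRect((Q[:,:2]*1).astype(np.float32))]
    print(n,"bench z",np.median(box(.7,.9,-.05,.3,-.03,.03)[:,2]))
    h=box(.5,.64,0,.13,.064,.076);print("holder top",len(h),np.median(h[:,2]),rect(h))
    f=box(.48,.66,-.02,.14,.010,.018);print("foot",len(f),rect(f))
    m=box(.5,.6,.3,.41,.088,.1);print("mallet top",len(m),np.median(m[:,2]),rect(m))
    m=box(.28,.5,.3,.41,.055,.07);vx,vy,x,y=cv2.fitLine(m[:,:2].astype(np.float32),cv2.DIST_HUBER,0,.01,.01).ravel();print("handle",np.median(m[:,2]),np.degrees(np.arctan2(vy,vx)),x,y,m[:,0].min())
    # board plane ransac
    b=box(.5,.65,-.42,-.11,.04,.125);r=np.random.default_rng(0);best=None
    for _ in range(500):
        q=b[r.choice(len(b),3,0)];nn=np.cross(q[1]-q[0],q[2]-q[0]);nn/=np.linalg.norm(nn)+1e-12;nn*=np.sign(nn[2])
        if not .7<nn[2]<.92: continue
        k=abs((b-q[0])@nn)<.002
        if best is None or k.sum()>best.sum():best=k
    q=b[best];c=q.mean(0);nn=np.linalg.svd(q-c,full_matrices=False)[2][2];nn*=np.sign(nn[2])
    print("board",best.sum(),nn,"tilt",np.degrees(np.arccos(nn[2])),"yaw",np.degrees(np.arctan2(-nn[1],-nn[0])))
    # flat head top: points 56mm above board plane
    s=box(.48,.62,-.23,-.1,.1,.2);d=(s-c)@nn;t=s[(d>.052)&(d<.060)]
    ex=np.cross([0,0,1],nn);ex/=np.linalg.norm(ex);ey=np.cross(nn,ex)
    uv=np.c_[t@ex,t@ey].astype(np.float32);R=cv2.minAreaRect(uv);dm=np.median(d[(d>.052)&(d<.060)])
    C=ex*R[0][0]+ey*R[0][1]+nn*(c@nn+dm);print("head",len(t),dm,R[1:],"C",C,"origin",C-nn*.056)
E
```

```text
scene bench z 0.0005040162322692433
holder top 354 0.06935866509422971 [[0.5719, 0.0603], [0.0686, 0.0729], 1.41]
foot 453 [[0.5736, 0.058], [0.1214, 0.1211], 0.5]
mallet top 12 0.09326012708454708 [[0.5711, 0.3771], [0.0058, 0.0404], 21.6]
handle 0.05813293799975623 5.197184 0.4381028 0.34738103 0.3839269509785422
board 540 [-0.51511911  0.06141409  0.85491556] tilt 31.249592761047232 yaw -6.798887919293263
head 42 0.05314504096168913 ((0.03812651336193085, 0.041476186364889145), 10.454721450805664) C [ 0.54361733 -0.17097695  0.13254167] origin [ 0.572464   -0.17441614  0.0846664 ]
side bench z -0.00042880601010255345
holder top 417 0.06918799369089694 [[0.5681, 0.0591], [0.0658, 0.0691], 0.2]
foot 622 [[0.5683, 0.056], [0.1178, 0.1206], 88.81]
mallet top 169 0.09434897611995767 [[0.5441, 0.3605], [0.0565, 0.056], 32.14]
handle 0.06076592057738861 4.358655 0.3980765 0.3470648 0.3066352721458915
board 3800 [-0.56380952  0.07314094  0.82265985] tilt 34.64805197853067 yaw -7.39149197978534
head 269 0.0557772601815889 ((0.0405614897608757, 0.04052169620990753), 89.02438354492188) C [ 0.53882819 -0.16918857  0.13024094] origin [ 0.57040153 -0.17328447  0.08417199]
```

```bash
cat >> h.py <<'E'
from scipy.spatial.transform import Rotation as Ro
def n_(v): v=np.asarray(v,float);return v/np.linalg.norm(v)
def frame(z,y):
    z=n_(z);y=n_(np.asarray(y,float)-np.dot(y,z)*z);return np.c_[np.cross(y,z),y,z]
def delta(s,p,R):
    R0=Ro.from_quat(s["tool_rot"]).as_matrix()
    t=R0.T@(np.asarray(p)-s["ee_pos"]);w=Ro.from_matrix(R0.T@R).as_rotvec(degrees=True)
    print("xyz",np.round(t,4),"w",np.round(w,2),"rows",round(max(np.linalg.norm(t)/.0417,np.linalg.norm(w)/7.16),1))
yaw=np.radians(-7.4)
a=np.array([-np.sin(.6109)*np.cos(yaw),-np.sin(.6109)*np.sin(yaw),np.cos(.6109)])
O=np.array([.5705,-.1735,.085]); ry=np.array([-np.sin(yaw),np.cos(yaw),0])
RG=frame(-a,-ry)
E
python3 - <<'E'
from h import *
from bench import readout
s=readout.state();delta(s,O+.12*a,RG);print(s["time"])
E
```

```text
xyz [-0.1646 -0.1978 -0.0007] w [-29.65  26.04  94.04] rows 14.2
0.9
```

Emit:
move_arm(
  steps=[
    {"x":-0.1646,"y":-0.1978,"z":-0.0007,"wx":-29.65,"wy":26.04,"wz":94.04},
    {"x":-0.1646,"y":-0.1978,"z":-0.0007,"wx":-29.65,"wy":26.04,"wz":94.04},
    {"x":-0.1646,"y":-0.1978,"z":-0.0007,"wx":-29.65,"wy":26.04,"wz":94.04},
    {"x":-0.1646,"y":-0.1978,"z":-0.0007,"wx":-29.65,"wy":26.04,"wz":94.04},
    {"x":-0.1646,"y":-0.1978,"z":-0.0007,"wx":-29.65,"wy":26.04,"wz":94.04},
    {"x":-0.1646,"y":-0.1978,"z":-0.0007,"wx":-29.65,"wy":26.04,"wz":94.04},
    {"x":-0.1646,"y":-0.1978,"z":-0.0007,"wx":-29.65,"wy":26.04,"wz":94.04},
    {"x":-0.1646,"y":-0.1978,"z":-0.0007,"wx":-29.65,"wy":26.04,"wz":94.04},
  ],
  claw=60,
  grip_force=50,
)

```text
time: 1.57
ee_pos: [0.5005, -0.1665, 0.1835]
tool_rot: [0.934, 0.304, 0.186, 0.013]
wrist_force: [0.4, 0.6, -0.5]
finger_gap: 0.0698
grasp_force: 0.0
```

```bash
python3 - <<'E'
from h import *
from bench import readout
s=readout.state();delta(s,O+.12*a,RG);print(s["time"],s["q"],s["finger_gap"])
E
```

```text
xyz [ 0.0023 -0.0005  0.001 ] w [-12.77  11.33  40.73] rows 6.2
1.5667 [-0.50958468 -0.01986498  2.25743512  0.41836857  0.66807039  0.13285098] 0.06983118960561023
```

Emit:
move_arm(
  steps=[
    {"x":0.0023,"y":-0.0005,"z":0.001,"wx":-12.77,"wy":11.33,"wz":40.73},
    {"x":0.0023,"y":-0.0005,"z":0.001,"wx":-12.77,"wy":11.33,"wz":40.73},
    {"x":0.0023,"y":-0.0005,"z":0.001,"wx":-12.77,"wy":11.33,"wz":40.73},
    {"x":0.0023,"y":-0.0005,"z":0.001,"wx":-12.77,"wy":11.33,"wz":40.73},
    {"x":0.0023,"y":-0.0005,"z":0.001,"wx":-12.77,"wy":11.33,"wz":40.73},
    {"x":0.0023,"y":-0.0005,"z":0.001,"wx":-12.77,"wy":11.33,"wz":40.73},
    {"x":0.0023,"y":-0.0005,"z":0.001,"wx":-12.77,"wy":11.33,"wz":40.73},
    {"x":0.0023,"y":-0.0005,"z":0.001,"wx":-12.77,"wy":11.33,"wz":40.73},
  ],
)

```text
time: 2.23
ee_pos: [0.5037, -0.1622, 0.1829]
tool_rot: [0.952, -0.056, 0.299, 0.019]
wrist_force: [0.7, 0.7, 0.4]
finger_gap: 0.0696
grasp_force: 0.0
```

```bash
python3 - <<'E'
from h import *
from bench import readout,capture
s=readout.state();delta(s,O+.12*a,RG);print(s["time"],np.round(s["q"],3),s["finger_gap"])
p=capture("wrist");pickle.dump(p,open("w.pkl","wb"))
im=p["color"].copy()
c=[O+.056*a+.02*(i*RG[:,0]+j*RG[:,1]) for i,j in((-1,-1),(1,-1),(1,1),(-1,1))]
cv2.polylines(im,[np.round(proj(p,np.array(c))).astype(int)],True,(0,255,0),1)
cv2.imwrite("pics/w1.png",im)
X=cloud(p)[p["depth"]>0];d=(X-O)@a;l=(X-O)@RG[:,:2]
for h in(.050,.052,.054,.056,.058,.060):
    k=(abs(d-h)<.001)&(abs(l)<.035).all(1);print(h,k.sum())
t=l[(abs(d-.056)<.005)&(abs(l)<.035).all(1)];print(cv2.minAreaRect((t*1000).astype(np.float32)),np.median(d[(abs(d-.056)<.005)&(abs(l)<.035).all(1)]))
E
```

```text
xyz [-0.0008  0.0026 -0.001 ] w [-0.28  0.15  0.59] rows 0.1
2.2333 [-0.466 -0.105  2.413  0.666  0.318  0.639] 0.06960485338697689
0.05 18
0.052 21
0.054 76
0.056 1141
0.058 225
0.06 0
((-0.021448135375976562, -1.6663875579833984), (39.72004318237305, 39.79562759399414), 0.15722404420375824) 0.056314745207107615
```

View pics/w1.png

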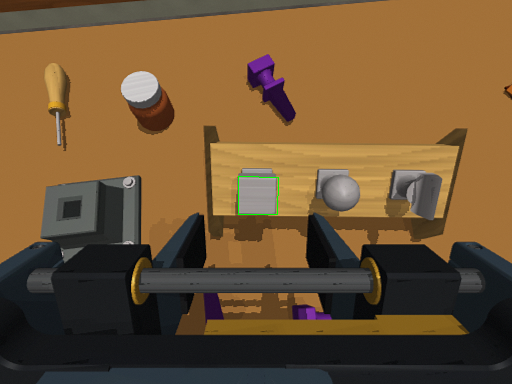

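The wrist view shows the outlined head at (258,195): square, flat and grey, in the end slot. The dome is at (340,192). The fit is within 2 mm, so I'm descending along the axis.

Emit:
move_arm(
  steps=[
    {"x":-0.001,"y":0.001,"z":0.025,"wz":0.6},
    {"x":-0.001,"y":0.001,"z":0.05,"wz":0.6},
    {"x":-0.001,"y":0.001,"z":0.07,"wz":0.6},
    {"x":-0.001,"y":0.001,"z":0.085,"wz":0.6},
    {"x":-0.001,"y":0.001,"z":0.093,"wz":0.6},
    {"x":-0.001,"y":0.001,"z":0.093,"wz":0.6},
  ],
)

```text
$.steps[0]: bad value
```

```bash
sed -i 's/^RG=.*/RG=frame(-a,-ry); O=O-.0016*RG[:,1]/' h.py; python3 - <<'E'
from h import *
from bench import readout
s=readout.state();delta(s,O+.026*a,RG);print(s["time"],np.round(s["q"],3),s["wrist_force"])
E
```

```text
xyz [-0.0011  0.0011  0.093 ] w [-0.29  0.15  0.69] rows 2.2
2.2833 [-0.466 -0.105  2.412  0.666  0.319  0.638] [ 0.50554063 -0.36935257  0.22521886]
```

Emit:
move_arm(
  steps=[
    {"x":-0.001,"y":0.001,"z":0.025,"wx":0,"wy":0,"wz":0.6},
    {"x":-0.001,"y":0.001,"z":0.05,"wx":0,"wy":0,"wz":0.6},
    {"x":-0.001,"y":0.001,"z":0.07,"wx":0,"wy":0,"wz":0.6},
    {"x":-0.001,"y":0.001,"z":0.085,"wx":0,"wy":0,"wz":0.6},
    {"x":-0.001,"y":0.001,"z":0.093,"wx":0,"wy":0,"wz":0.6},
    {"x":-0.001,"y":0.001,"z":0.093,"wx":0,"wy":0,"wz":0.6},
  ],
)

```text
time: 2.78
ee_pos: [0.5477, -0.1881, 0.1234]
tool_rot: [0.954, -0.052, 0.295, -0.012]
wrist_force: [-1.1, 0.3, 0.0]
finger_gap: 0.0698
grasp_force: 0.0
```

```bash
python3 - <<'E'
from h import *
from bench import readout
s=readout.state();delta(s,O+.026*a,RG);print(s["time"],np.round(s["q"],3),s["wrist_force"])
E
```

```text
xyz [-0.0048 -0.0178  0.0186] w [-3.69  0.88 -0.01] rows 0.6
2.7833 [-0.511  0.127  2.327  1.086  0.308  0.178] [-1.11727219  0.30839884  0.03301674]
```

The wrist joint is at its limit (q5). The fingers close along the rack's y, so I can grip with the tool pitched 20° steeper than the stake.

```bash
cat >> h.py <<'E'
G=O+.045*a
def tz(deg): # tool z for tilt deg from vertical in the rack's lean plane
    r=np.radians(deg);return np.array([np.sin(r)*np.cos(yaw),np.sin(r)*np.sin(yaw),-np.cos(r)])
def gp(deg,back=0): return G+(.019-back)*tz(deg),frame(tz(deg),-ry)
E
python3 - <<'E'
from h import *
from bench import readout
s=readout.state();delta(s,*gp(15,.08))
E
```

```text
xyz [ 0.0149 -0.0227 -0.0579] w [ -3.65 -19.11   0.64] rows 2.7
```

Emit:
move_arm(
  steps=[
    {"x":0.003,"y":-0.008,"z":-0.03,"wx":-1.3,"wy":-7,"wz":0.2},
    {"x":0.015,"y":-0.0225,"z":-0.058,"wx":-3.6,"wy":-19.1,"wz":0.6},
    {"x":0.015,"y":-0.0225,"z":-0.058,"wx":-3.6,"wy":-19.1,"wz":0.6},
    {"x":0.015,"y":-0.0225,"z":-0.058,"wx":-3.6,"wy":-19.1,"wz":0.6},
    {"x":0.015,"y":-0.0225,"z":-0.058,"wx":-3.6,"wy":-19.1,"wz":0.6},
    {"x":0.015,"y":-0.0225,"z":-0.058,"wx":-3.6,"wy":-19.1,"wz":0.6},
  ],
)

```text
time: 3.28
ee_pos: [0.5286, -0.1679, 0.1848]
tool_rot: [0.989, -0.065, 0.13, 0.012]
wrist_force: [0.0, 0.2, -0.3]
finger_gap: 0.0696
grasp_force: 0.0
```

```bash
python3 - <<'E'
from h import *
from bench import readout
s=readout.state();delta(s,*gp(15,.08));delta(s,*gp(15,0));print(s["time"],np.round(s["q"],3),s["wrist_force"])
E
```

```text
xyz [-0.0004 -0.0015  0.0041] w [ 0.38  0.01 -0.1 ] rows 0.1
xyz [-0.0004 -0.002   0.0841] w [ 0.38  0.01 -0.1 ] rows 2.0
3.2833 [-0.381  0.032  2.178  0.093  0.678  1.257] [ 0.02492825  0.20363691 -0.2854641 ]
```

Emit:
move_arm(
  steps=[
    {"x":0,"y":-0.002,"z":0.03,"wx":0.4,"wy":0,"wz":0},
    {"x":0,"y":-0.002,"z":0.055,"wx":0.4,"wy":0,"wz":0},
    {"x":0,"y":-0.002,"z":0.075,"wx":0.4,"wy":0,"wz":0},
    {"x":0,"y":-0.002,"z":0.084,"wx":0.4,"wy":0,"wz":0},
    {"x":0,"y":-0.002,"z":0.084,"wx":0.4,"wy":0,"wz":0},
  ],
)

```text
time: 3.7
ee_pos: [0.55, -0.1669, 0.0997]
tool_rot: [0.989, -0.064, 0.13, 0.005]
wrist_force: [-0.3, 0.4, -0.0]
finger_gap: 0.0699
grasp_force: 0.0
```

```bash
python3 - <<'E'
from h import *
from bench import readout
s=readout.state();delta(s,*gp(15,0));print(s["time"],np.round(s["q"],3),s["wrist_force"])
E
```

```text
xyz [ 0.0013  0.0022 -0.0036] w [-0.4   0.08 -0.05] rows 0.1
3.7 [-0.371  0.208  2.176  0.141  0.51   1.215] [-0.27744948  0.37583834 -0.03318826]
```

Emit:
move_arm(
  steps=[
    {"x":0.001,"y":0.002,"z":-0.003,"wx":-0.4,"wy":0,"wz":0},
    {"x":0.001,"y":0.002,"z":-0.003,"wx":-0.4,"wy":0,"wz":0},
    {"x":0.001,"y":0.002,"z":-0.003,"wx":-0.4,"wy":0,"wz":0},
  ],
)

```text
time: 3.95
ee_pos: [0.5512, -0.1694, 0.1058]
tool_rot: [0.989, -0.065, 0.132, 0.009]
wrist_force: [0.3, 1.4, 1.2]
finger_gap: 0.0697
grasp_force: 0.0
```

Emit:
move_arm(
  steps=[
    {"x":0,"y":0,"z":0,"wx":0,"wy":0,"wz":0},
    {"x":0,"y":0,"z":0,"wx":0,"wy":0,"wz":0},
    {"x":0,"y":0,"z":0,"wx":0,"wy":0,"wz":0},
    {"x":0,"y":0,"z":0,"wx":0,"wy":0,"wz":0},
    {"x":0,"y":0,"z":0,"wx":0,"wy":0,"wz":0},
    {"x":0,"y":0,"z":0,"wx":0,"wy":0,"wz":0},
  ],
  claw=255,
  grip_force=45,
)

```text
time: 4.45
ee_pos: [0.5506, -0.1689, 0.1041]
tool_rot: [0.989, -0.065, 0.131, 0.008]
wrist_force: [-0.6, 1.3, 2.2]
finger_gap: 0.0368
grasp_force: 45.0
```

```bash
python3 - <<'E'
from h import *
from bench import readout
s=readout.state();delta(s,*gp(15,0));p,R=gp(15,0);print(s["time"],np.round(s["q"],3),s["wrist_force"],s["wrist_torque"],s["grasp_force"],s["finger_gap"])
print("a in tool",R.T@a)
E
```

```text
xyz [-0.0007  0.0004  0.0005] w [-0.01 -0.08 -0.11] rows 0.0
4.45 [-0.371  0.201  2.175  0.127  0.514  1.228] [-0.57183438  1.32450035  2.23978038] [0.28055339 0.25557842 0.05928179] 45.008835196495056 0.03680078798941992
a in tool [-3.42052809e-01  2.74937074e-18 -9.39680731e-01]
```

Emit:
move_arm(
  steps=[
    {"x":-0.0034,"y":0,"z":-0.0094,"wx":0,"wy":0,"wz":0},
    {"x":-0.0085,"y":0,"z":-0.0235,"wx":0,"wy":0,"wz":0},
    {"x":-0.0154,"y":0,"z":-0.0423,"wx":0,"wy":0,"wz":0},
    {"x":-0.0222,"y":0,"z":-0.0611,"wx":0,"wy":0,"wz":0},
    {"x":-0.0291,"y":0,"z":-0.0799,"wx":0,"wy":0,"wz":0},
    {"x":-0.0291,"y":0,"z":-0.0799,"wx":0,"wy":0,"wz":0},
  ],
)

```text
time: 4.95
ee_pos: [0.5011, -0.1626, 0.1761]
tool_rot: [0.989, -0.065, 0.132, 0.009]
wrist_force: [1.0, -1.0, -2.5]
finger_gap: 0.0368
grasp_force: 45.0
```

```bash
cat > look.py <<'E'
import sys
from h import *
from bench import readout,capture
name,x0,y0,x1,y1,out=sys.argv[1:7]
p=capture(name);pickle.dump(p,open(name+".pkl","wb"))
c=p["color"][int(y0):int(y1),int(x0):int(x1)];f=min(800/c.shape[1],600/c.shape[0])
cv2.imwrite("pics/"+out,cv2.resize(c,None,fx=f,fy=f,interpolation=cv2.INTER_CUBIC))
s=readout.state();print(s["time"],s["ee_pos"],s["tool_rot"],s["wrist_force"],s["finger_gap"],np.round(s["q"],3))
E
python3 look.py side 190 150 350 310 d.png
```

```text
5.0 [ 0.50175763 -0.16270741  0.17489526] [ 0.98909298 -0.06505679  0.13186109  0.00868048] [ 0.67261768 -0.03157781 -4.05704615] 0.03654836613032285 [-3.970e-01 -1.000e-03  2.235e+00  1.130e-01  6.550e-01  1.224e+00]
```

View pics/d.png

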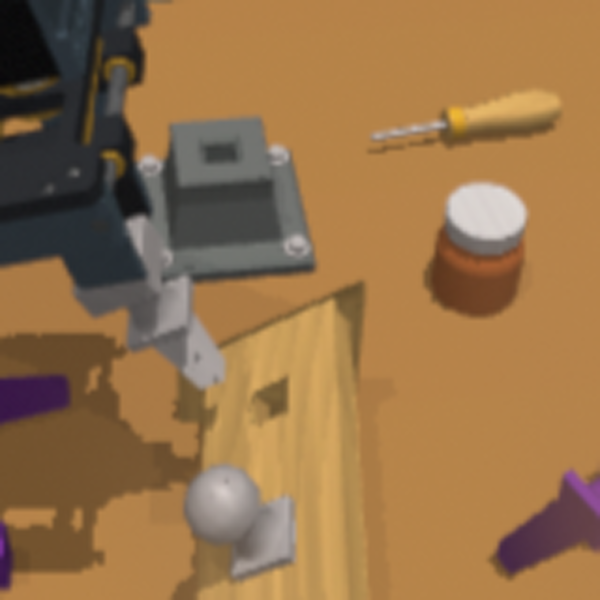

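The image shows the stake held out of its slot, with the empty slot at crop (270,400) and the neighbours undisturbed. Next I'll carry it upright over the holder.

```bash
cat >> h.py <<'E'
ot=np.array([.0154,0,.0233])
RS=frame([-.342,0,-.9397],[0,-1,0])
def sp(o): return np.asarray(o)-RS@ot, RS
E
python3 - <<'E'
from h import *
from bench import readout
s=readout.state();delta(s,*sp([.570,.059,.165]));R0=Ro.from_quat(s["tool_rot"]).as_matrix();print("up40",R0.T@[0,0,.05])
p=pickle.load(open("w.pkl","rb"));X=cloud(p)[p["depth"]>0]
k=(abs(X[:,2]-.070)<.004)&(abs(X[:,0]-.57)<.05)&(abs(X[:,1]-.06)<.05)
print(k.sum(),X[k].mean(0),cv2.minAreaRect(X[k][:,:2].astype(np.float32)))
p=pickle.load(open("side.pkl","rb"));X=cloud(p)[p["depth"]>0]
k=(abs(X[:,2]-.070)<.004)&(abs(X[:,0]-.57)<.05)&(abs(X[:,1]-.06)<.05)
print(k.sum(),X[k].mean(0),cv2.minAreaRect(X[k][:,:2].astype(np.float32)))
E
```

```text
xyz [ 0.0356 -0.2279 -0.0082] w [ -0.32 -35.13  -7.64] rows 5.5
up40 [ 1.30987603e-02  7.33815382e-07 -4.82537302e-02]
2578 [0.5669884  0.05945402 0.07056364] ((0.5687332153320312, 0.060298241674900055), (0.06681688874959946, 0.0665283054113388), 0.6584624648094177)
390 [0.5678019  0.05679707 0.06938492] ((0.5681976079940796, 0.05863310024142265), (0.06873169541358948, 0.06575646251440048), 89.85369110107422)
```

Emit:
move_arm(
  steps=[
    {"x":0.01,"y":0,"z":-0.038,"wx":0,"wy":-7,"wz":0},
    {"x":0.018,"y":-0.02,"z":-0.055,"wx":0,"wy":-14,"wz":-2},
    {"x":0.025,"y":-0.06,"z":-0.055,"wx":0,"wy":-21,"wz":-3},
    {"x":0.03,"y":-0.1,"z":-0.05,"wx":0,"wy":-28,"wz":-5},
    {"x":0.035,"y":-0.14,"z":-0.04,"wx":0,"wy":-33,"wz":-6},
    {"x":0.035,"y":-0.18,"z":-0.02,"wx":-0.3,"wy":-35.1,"wz":-7.6},
    {"x":0.035,"y":-0.22,"z":-0.008,"wx":-0.3,"wy":-35.1,"wz":-7.6},
    {"x":0.0345,"y":-0.2288,"z":-0.0082,"wx":-0.3,"wy":-35.1,"wz":-7.6},
  ],
)

```text
time: 5.67
ee_pos: [0.5628, 0.0647, 0.1861]
tool_rot: [0.984, 0.001, -0.176, -0.001]
wrist_force: [-0.0, 0.5, -3.8]
finger_gap: 0.0353
grasp_force: 45.0
```

Emit:
move_arm(
  steps=[
    {"x":0,"y":0,"z":0,"wx":0,"wy":0,"wz":0},
    {"x":0,"y":0,"z":0,"wx":0,"wy":0,"wz":0},
  ],
)

```text
time: 5.83
ee_pos: [0.5627, 0.0606, 0.1893]
tool_rot: [0.985, 0.001, -0.175, -0.0]
wrist_force: [-1.2, -0.2, -4.4]
finger_gap: 0.0355
grasp_force: 45.0
```

```bash
python3 look.py side 190 130 310 220 e.png; python3 - <<'E'
from h import *
from bench import readout,capture
s=readout.state();delta(s,*sp([.569,.0598,.165]))
q=capture("scene");pickle.dump(q,open("scene.pkl","wb"))
for n,p in(("scene",q),("side",pickle.load(open("side.pkl","rb")))):
    X=cloud(p)[p["depth"]>0]
    k=(abs(X[:,:2]-[.569,.06])<.06).all(1)&(X[:,2]>.1)&(X[:,2]<.16)
    for z in np.arange(.1,.175,.01):
        m=k&(abs(X[:,2]-z)<.005)
        if m.sum()>3:print(n,round(z,3),m.sum(),X[m,:2].min(0).round(4),X[m,:2].max(0).round(4))
    m=(abs(X[:,:2]-[.569,.06])<.06).all(1)&(X[:,2]>.165)
E
```

```text
5.8833 [0.56278443 0.05982042 0.18990638] [ 9.84650990e-01  5.07451507e-05 -1.74534405e-01 -4.07400310e-04] [-0.10872154 -0.67267582 -3.64950512] 0.035156697913184015 [0.054 0.343 1.806 0.02  1.342 1.617]
xyz [-0.001  0.    -0.002] w [-0.04  0.1   0.01] rows 0.1
scene 0.11 15 [0.5791 0.0504] [0.5977 0.0675]
scene 0.12 31 [0.5758 0.0503] [0.5955 0.068 ]
scene 0.13 30 [0.5752 0.0495] [0.5947 0.0686]
scene 0.14 34 [0.5686 0.0473] [0.5937 0.072 ]
scene 0.15 35 [0.5687 0.0473] [0.5953 0.0707]
scene 0.16 10 [0.56   0.0439] [0.5919 0.0699]
side 0.11 16 [0.5792 0.0499] [0.5946 0.0537]
side 0.12 18 [0.5766 0.0504] [0.592  0.0537]
side 0.13 19 [0.5739 0.0491] [0.5918 0.0534]
side 0.14 24 [0.5714 0.0471] [0.5917 0.0532]
side 0.15 23 [0.5714 0.0467] [0.5889 0.0509]
side 0.16 6 [0.5609 0.0412] [0.5804 0.043 ]
```

View pics/e.png

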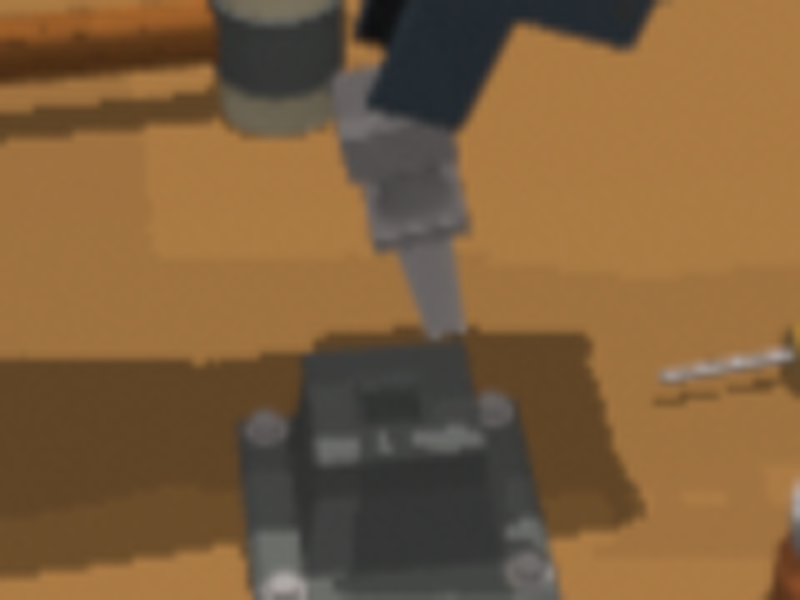

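The stake slipped about 9.5° in pitch, with the shank tip towards +x. I'll correct by turning further and re-measuring.

Emit:
move_arm(
  steps=[
    {"x":-0.004,"y":0,"z":0.001,"wx":0,"wy":-5,"wz":0},
    {"x":-0.004,"y":0,"z":0.001,"wx":0,"wy":-9.5,"wz":0},
    {"x":-0.004,"y":0,"z":0.001,"wx":0,"wy":-9.5,"wz":0},
    {"x":-0.004,"y":0,"z":0.001,"wx":0,"wy":-9.5,"wz":0},
  ],
)

```text
time: 6.27
ee_pos: [0.5592, 0.0592, 0.1905]
tool_rot: [0.967, -0.001, -0.254, -0.001]
wrist_force: [0.3, -0.1, -5.1]
finger_gap: 0.0356
grasp_force: 45.0
```

```bash
cat > shank.py <<'E'
from h import *
from bench import readout,capture
A={}
for n in("side","scene"):
    p=capture(n);pickle.dump(p,open(n+".pkl","wb"));X=cloud(p)[p["depth"]>0]
    k=(abs(X[:,:2]-[.569,.06])<.045).all(1)&(X[:,2]>.078)&(X[:,2]<.18)
    r=[]
    for z in np.arange(.08,.18,.008):
        m=k&(abs(X[:,2]-z)<.004)
        if m.sum()>5:
            lo,hi=np.percentile(X[m,:2],[2,98],axis=0);r.append(np.r_[z,m.sum(),(lo+hi)/2,hi-lo])
    print(n);print(np.round(r,4))
s=readout.state();R=Ro.from_quat(s["tool_rot"]).as_matrix();print(s["time"],s["ee_pos"],s["wrist_force"],s["finger_gap"]);print("zdown in tool",R.T@[0,0,-1],"xw",R.T@[1,0,0])
E
python3 shank.py
```

```text
side
[[1.040e-01 7.000e+00 5.856e-01 5.110e-02 1.240e-02 2.900e-03]
 [1.120e-01 1.500e+01 5.855e-01 5.080e-02 1.310e-02 5.200e-03]
 [1.200e-01 1.700e+01 5.841e-01 4.940e-02 1.560e-02 4.700e-03]
 [1.280e-01 1.400e+01 5.814e-01 4.980e-02 1.510e-02 3.400e-03]
 [1.360e-01 1.900e+01 5.806e-01 4.870e-02 1.690e-02 4.400e-03]
 [1.440e-01 2.200e+01 5.787e-01 4.800e-02 1.780e-02 3.900e-03]
 [1.520e-01 1.000e+01 5.786e-01 4.500e-02 1.980e-02 7.500e-03]
 [1.600e-01 5.300e+01 5.755e-01 5.400e-02 3.340e-02 3.290e-02]
 [1.680e-01 7.000e+01 5.787e-01 5.580e-02 2.920e-02 3.210e-02]
 [1.760e-01 2.600e+01 5.738e-01 5.090e-02 2.050e-02 1.000e-02]]
scene
[[1.040e-01 8.000e+00 5.908e-01 5.930e-02 1.550e-02 1.430e-02]
 [1.120e-01 2.000e+01 5.903e-01 5.870e-02 1.710e-02 1.720e-02]
 [1.200e-01 2.400e+01 5.891e-01 5.800e-02 2.110e-02 1.810e-02]
 [1.280e-01 2.500e+01 5.894e-01 5.800e-02 1.840e-02 1.910e-02]
 [1.360e-01 3.000e+01 5.867e-01 5.690e-02 2.080e-02 1.670e-02]
 [1.440e-01 2.500e+01 5.848e-01 5.690e-02 2.370e-02 1.930e-02]
 [1.520e-01 2.200e+01 5.815e-01 5.630e-02 2.400e-02 2.220e-02]
 [1.600e-01 3.500e+01 5.797e-01 5.740e-02 3.510e-02 3.660e-02]
 [1.680e-01 6.700e+01 5.850e-01 5.900e-02 2.850e-02 3.500e-02]
 [1.760e-01 2.400e+01 5.830e-01 5.690e-02 1.980e-02 1.740e-02]]
6.3667 [0.55881429 0.05952541 0.19120969] [ 0.17777309  0.19088213 -4.43728853] 0.03520761975810057
zdown in tool [0.49121312 0.00108384 0.87103875] xw [ 0.87103923 -0.00127743 -0.4912118 ]
```

```bash
python3 - <<'E'
from h import *
o=[]
for n,(x0,y0,w,h) in(("side",(220,130,80,90)),("scene",(220,140,80,90))):
    p=pickle.load(open(n+".pkl","rb"));im=cv2.resize(p["color"],None,fx=4.9,fy=4.9,interpolation=cv2.INTER_CUBIC)
    # upright model at xy .575,.0595, origin z .160
    x,y,z=(.5775,.0595,.160)
    for hw,zz in((.007,-.055),(.011,0),(.018,0),(.018,.008),(.02,.034),(.02,.056)):
        c=np.array([[x+i*hw,y+j*hw,z+zz] for i,j in((-1,-1),(1,-1),(1,1),(-1,1))])
        cv2.polylines(im,[np.round((proj(p,c)+.5)*4.9).astype(int)],True,(0,255,0),1)
    o.append(im[int(y0*4.9):int((y0+h)*4.9),int(x0*4.9):int((x0+w)*4.9)])
m=min(i.shape[1] for i in o);k=min(i.shape[0] for i in o)
cv2.imwrite("pics/f.png",np.hstack([i[:k,:m] for i in o]))
E
```

```text
(no output)
```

View pics/f.png

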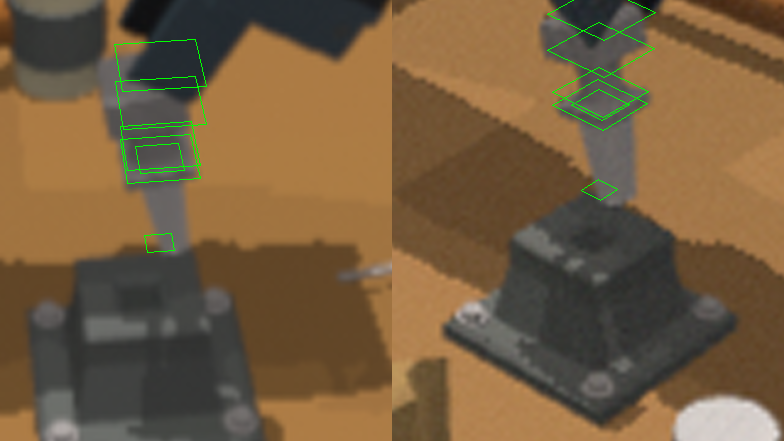

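The shank hangs like a pendulum at about 10° whatever the tool pitch, so the pads pivot near one edge of the head. The flare will straighten it. I'll put the tip into the mouth and let it pivot upright as it lowers.

Emit:
move_arm(
  steps=[
    {"x":-0.0122,"y":-0.001,"z":0.0069,"wx":0,"wy":0,"wz":0},
    {"x":-0.0122,"y":-0.001,"z":0.0069,"wx":0,"wy":0,"wz":0},
    {"x":-0.006,"y":-0.001,"z":0.018,"wx":0,"wy":0,"wz":0},
    {"x":0,"y":-0.001,"z":0.028,"wx":0,"wy":0,"wz":0},
    {"x":0.003,"y":-0.001,"z":0.034,"wx":0,"wy":0,"wz":0},
    {"x":0.003,"y":-0.001,"z":0.034,"wx":0,"wy":0,"wz":0},
    {"x":0.003,"y":-0.001,"z":0.034,"wx":0,"wy":0,"wz":0},
  ],
)

```text
time: 6.95
ee_pos: [0.5445, 0.0611, 0.1593]
tool_rot: [0.967, -0.0, -0.256, -0.001]
wrist_force: [-0.5, -0.9, -3.8]
finger_gap: 0.0353
grasp_force: 45.0
```

```bash
python3 shank.py
```

```text
side
[[8.000e-02 1.200e+01 5.721e-01 5.230e-02 1.490e-02 3.500e-03]
 [8.800e-02 1.100e+01 5.703e-01 5.140e-02 1.280e-02 2.300e-03]
 [9.600e-02 1.900e+01 5.682e-01 5.110e-02 1.680e-02 4.400e-03]
 [1.040e-01 1.900e+01 5.676e-01 5.050e-02 1.790e-02 3.800e-03]
 [1.120e-01 1.500e+01 5.656e-01 4.970e-02 1.700e-02 3.600e-03]
 [1.200e-01 1.000e+01 5.653e-01 4.950e-02 1.720e-02 4.500e-03]
 [1.280e-01 4.900e+01 5.615e-01 5.490e-02 3.320e-02 2.950e-02]
 [1.360e-01 6.900e+01 5.646e-01 5.520e-02 2.980e-02 2.920e-02]
 [1.440e-01 2.300e+01 5.609e-01 5.200e-02 2.040e-02 7.500e-03]
 [1.520e-01 8.000e+00 5.604e-01 4.890e-02 1.160e-02 3.600e-03]
 [1.600e-01 2.600e+01 5.547e-01 4.030e-02 3.370e-02 4.500e-03]
 [1.680e-01 4.800e+01 5.560e-01 4.060e-02 3.880e-02 5.600e-03]
 [1.760e-01 1.050e+02 5.512e-01 5.780e-02 3.360e-02 4.070e-02]]
scene
[[8.000e-02 1.600e+01 5.728e-01 6.170e-02 1.450e-02 1.870e-02]
 [8.800e-02 2.000e+01 5.714e-01 6.060e-02 1.570e-02 1.800e-02]
 [9.600e-02 2.700e+01 5.691e-01 6.020e-02 2.250e-02 1.870e-02]
 [1.040e-01 2.100e+01 5.692e-01 6.040e-02 1.860e-02 1.930e-02]
 [1.120e-01 2.800e+01 5.671e-01 6.100e-02 2.250e-02 2.100e-02]
 [1.200e-01 2.100e+01 5.673e-01 5.930e-02 1.980e-02 2.120e-02]
 [1.280e-01 2.500e+01 5.646e-01 5.580e-02 3.320e-02 3.040e-02]
 [1.360e-01 6.800e+01 5.675e-01 5.880e-02 3.220e-02 3.450e-02]
 [1.440e-01 2.800e+01 5.657e-01 5.850e-02 1.660e-02 2.000e-02]
 [1.520e-01 1.700e+01 5.645e-01 5.590e-02 1.560e-02 1.460e-02]
 [1.600e-01 1.500e+01 5.585e-01 5.190e-02 3.690e-02 2.240e-02]
 [1.680e-01 5.500e+01 5.610e-01 6.000e-02 3.870e-02 4.150e-02]
 [1.760e-01 5.700e+01 5.593e-01 5.770e-02 4.070e-02 3.680e-02]]
7.05 [0.5449299  0.06120275 0.16011481] [ 0.47399553 -0.07945247 -5.21750395] 0.03513870854726105
zdown in tool [0.49329104 0.00110311 0.86986363] xw [ 8.69864298e-01 -3.56362073e-04 -4.93290964e-01]
```

Emit:
move_arm(
  steps=[
    {"x":-0.0026,"y":0,"z":0.0015,"wx":0,"wy":0,"wz":0},
    {"x":0.0,"y":0,"z":0.006,"wx":0,"wy":0,"wz":0},
    {"x":0.0025,"y":0,"z":0.0105,"wx":0,"wy":0,"wz":0},
    {"x":0.007,"y":0,"z":0.0137,"wx":0,"wy":0,"wz":0},
    {"x":0.0115,"y":0,"z":0.0165,"wx":0,"wy":0,"wz":0},
    {"x":0.016,"y":0,"z":0.0195,"wx":0,"wy":0,"wz":0},
    {"x":0.016,"y":0,"z":0.0195,"wx":0,"wy":0,"wz":0},
  ],
)

```text
time: 7.63
ee_pos: [0.5489, 0.0612, 0.134]
tool_rot: [0.967, -0.0, -0.256, -0.001]
wrist_force: [-0.1, 0.6, -4.5]
finger_gap: 0.0352
grasp_force: 45.0
```

```bash
python3 shank.py
```

```text
side
[[8.000e-02 1.300e+01 5.654e-01 5.100e-02 1.740e-02 2.500e-03]
 [8.800e-02 1.800e+01 5.651e-01 4.980e-02 1.810e-02 3.800e-03]
 [9.600e-02 7.000e+00 5.672e-01 4.700e-02 1.250e-02 6.600e-03]
 [1.040e-01 4.900e+01 5.618e-01 5.630e-02 3.310e-02 3.090e-02]
 [1.120e-01 6.300e+01 5.650e-01 5.510e-02 3.050e-02 2.620e-02]
 [1.200e-01 2.100e+01 5.619e-01 5.130e-02 2.040e-02 9.000e-03]
 [1.280e-01 8.000e+00 5.616e-01 4.990e-02 1.450e-02 4.800e-03]
 [1.360e-01 2.700e+01 5.581e-01 3.990e-02 3.460e-02 4.200e-03]
 [1.440e-01 3.700e+01 5.591e-01 3.970e-02 3.750e-02 4.100e-03]
 [1.520e-01 1.020e+02 5.566e-01 5.710e-02 3.640e-02 4.030e-02]
 [1.600e-01 2.700e+01 5.644e-01 5.370e-02 3.440e-02 4.510e-02]
 [1.680e-01 6.000e+01 5.693e-01 5.560e-02 3.760e-02 5.010e-02]
 [1.760e-01 6.400e+01 5.719e-01 5.540e-02 3.830e-02 5.100e-02]]
scene
[[8.000e-02 1.500e+01 5.690e-01 5.880e-02 2.310e-02 1.750e-02]
 [8.800e-02 2.700e+01 5.694e-01 5.940e-02 2.040e-02 2.010e-02]
 [9.600e-02 1.500e+01 5.647e-01 5.840e-02 2.810e-02 2.430e-02]
 [1.040e-01 3.400e+01 5.655e-01 5.910e-02 3.730e-02 3.490e-02]
 [1.120e-01 7.000e+01 5.691e-01 6.000e-02 3.240e-02 3.690e-02]
 [1.200e-01 1.900e+01 5.697e-01 5.630e-02 1.250e-02 1.700e-02]
 [1.280e-01 1.600e+01 5.660e-01 5.640e-02 1.720e-02 1.660e-02]
 [1.360e-01 1.700e+01 5.621e-01 5.810e-02 3.970e-02 3.760e-02]
 [1.440e-01 5.300e+01 5.641e-01 5.830e-02 4.010e-02 3.890e-02]
 [1.520e-01 6.400e+01 5.623e-01 6.010e-02 4.050e-02 4.330e-02]
 [1.600e-01 3.400e+01 5.714e-01 5.970e-02 2.840e-02 4.940e-02]
 [1.680e-01 2.100e+01 5.738e-01 5.550e-02 3.320e-02 4.960e-02]
 [1.760e-01 1.200e+01 5.680e-01 3.380e-02 1.920e-02 4.400e-03]]
7.7333 [0.54893303 0.06120812 0.13488867] [-1.38042143 -0.12995706 -3.3166439 ] 0.03521848205181482
zdown in tool [0.49389794 0.00108472 0.86951921] xw [ 8.69519853e-01 -3.57717149e-04 -4.93897861e-01]
```

Emit:
move_arm(
  steps=[
    {"x":0.004,"y":0,"z":0.0025,"wx":0,"wy":0,"wz":0},
    {"x":0.008,"y":0,"z":0.005,"wx":0,"wy":0,"wz":0},
    {"x":0.0115,"y":0,"z":0.0072,"wx":0,"wy":0,"wz":0},
    {"x":0.0144,"y":0,"z":0.009,"wx":0,"wy":0,"wz":0},
    {"x":0.0144,"y":0,"z":0.009,"wx":0,"wy":0,"wz":0},
  ],
)

```text
time: 8.15
ee_pos: [0.5572, 0.0612, 0.1197]
tool_rot: [0.967, -0.0, -0.255, -0.001]
wrist_force: [0.2, -0.6, -4.7]
finger_gap: 0.0357
grasp_force: 45.0
```

```bash
python3 shank.py
```

```text
side
[[8.000e-02 9.000e+00 5.673e-01 4.940e-02 1.730e-02 3.300e-03]
 [8.800e-02 1.800e+01 5.665e-01 4.800e-02 3.390e-02 1.450e-02]
 [9.600e-02 8.500e+01 5.671e-01 5.520e-02 3.420e-02 2.990e-02]
 [1.040e-01 2.200e+01 5.668e-01 5.080e-02 2.040e-02 8.500e-03]
 [1.120e-01 1.400e+01 5.679e-01 4.990e-02 1.660e-02 7.000e-03]
 [1.200e-01 7.000e+00 5.677e-01 4.010e-02 3.360e-02 2.200e-03]
 [1.280e-01 4.400e+01 5.659e-01 4.390e-02 3.920e-02 1.210e-02]
 [1.360e-01 4.100e+01 5.655e-01 5.360e-02 3.890e-02 3.140e-02]
 [1.440e-01 9.800e+01 5.665e-01 5.530e-02 4.030e-02 4.640e-02]
 [1.520e-01 4.300e+01 5.783e-01 5.500e-02 3.270e-02 4.870e-02]
 [1.600e-01 7.000e+01 5.791e-01 5.600e-02 3.870e-02 5.120e-02]
 [1.680e-01 7.700e+01 5.833e-01 5.560e-02 3.920e-02 5.290e-02]
 [1.760e-01 7.000e+01 5.872e-01 5.580e-02 3.890e-02 5.540e-02]]
scene
[[8.000e-02 1.200e+01 5.719e-01 5.710e-02 2.030e-02 1.390e-02]
 [8.800e-02 1.900e+01 5.708e-01 5.950e-02 3.460e-02 3.510e-02]
 [9.600e-02 7.600e+01 5.708e-01 5.940e-02 3.680e-02 3.580e-02]
 [1.040e-01 2.200e+01 5.723e-01 5.860e-02 1.770e-02 2.430e-02]
 [1.120e-01 1.800e+01 5.727e-01 5.520e-02 1.700e-02 1.310e-02]
 [1.200e-01 8.000e+00 5.719e-01 5.860e-02 3.040e-02 3.330e-02]
 [1.280e-01 5.000e+01 5.703e-01 5.810e-02 3.890e-02 3.630e-02]
 [1.360e-01 4.500e+01 5.716e-01 5.750e-02 3.600e-02 3.780e-02]
 [1.440e-01 4.100e+01 5.706e-01 5.990e-02 4.290e-02 4.940e-02]
 [1.520e-01 1.900e+01 5.813e-01 5.440e-02 2.960e-02 4.950e-02]
 [1.600e-01 1.600e+01 5.751e-01 3.390e-02 2.250e-02 4.800e-03]]
8.25 [0.55688406 0.0612025  0.11988422] [-0.21607447  0.78408303 -6.20516386] 0.03548987075385776
zdown in tool [0.49375269 0.001069   0.86960171] xw [ 8.69602348e-01 -3.78387742e-04 -4.93752583e-01]
```

Emit:
move_arm(
  steps=[
    {"x":0.001,"y":0,"z":0.0018,"wx":0,"wy":0,"wz":0},
    {"x":0.002,"y":0,"z":0.0035,"wx":0,"wy":0,"wz":0},
    {"x":0.002,"y":0,"z":0.0035,"wx":0,"wy":0,"wz":0},
  ],
)

```text
time: 8.5
ee_pos: [0.5574, 0.0613, 0.1164]
tool_rot: [0.967, -0.0, -0.255, -0.001]
wrist_force: [1.5, 0.5, -0.5]
finger_gap: 0.0361
grasp_force: 45.0
```

Emit:
move_arm(
  steps=[
    {"x":0,"y":0,"z":0,"wx":0,"wy":0,"wz":0},
    {"x":0,"y":0,"z":0,"wx":0,"wy":0,"wz":0},
    {"x":0,"y":0,"z":0,"wx":0,"wy":0,"wz":0},
    {"x":0,"y":0,"z":0,"wx":0,"wy":0,"wz":0},
    {"x":0,"y":0,"z":0,"wx":0,"wy":0,"wz":0},
    {"x":0,"y":0,"z":0,"wx":0,"wy":0,"wz":0},
  ],
  claw=60,
)

```text
time: 9.0
ee_pos: [0.5569, 0.0612, 0.1162]
tool_rot: [0.967, -0.0, -0.255, -0.001]
wrist_force: [-0.3, -0.2, -0.5]
finger_gap: 0.0693
grasp_force: 0.0
```

Emit:
move_arm(
  steps=[
    {"x":0,"y":0,"z":-0.02,"wx":0,"wy":0,"wz":0},
    {"x":0,"y":0,"z":-0.05,"wx":0,"wy":0,"wz":0},
    {"x":0,"y":0,"z":-0.09,"wx":0,"wy":0,"wz":0},
    {"x":0,"y":0,"z":-0.13,"wx":0,"wy":0,"wz":0},
    {"x":0,"y":0,"z":-0.13,"wx":0,"wy":0,"wz":0},
  ],
)

```text
time: 9.42
ee_pos: [0.6264, 0.0612, 0.2359]
tool_rot: [0.968, -0.0, -0.25, -0.001]
wrist_force: [0.8, -0.2, -0.6]
finger_gap: 0.0694
grasp_force: 0.0
```

```bash
python3 shank.py
```

```text
side
[[8.800e-02 5.700e+01 5.679e-01 5.670e-02 3.490e-02 3.200e-02]
 [9.600e-02 5.300e+01 5.685e-01 5.290e-02 3.430e-02 2.430e-02]
 [1.040e-01 2.200e+01 5.674e-01 5.220e-02 1.910e-02 8.800e-03]
 [1.200e-01 2.900e+01 5.676e-01 5.490e-02 3.830e-02 3.410e-02]
 [1.280e-01 4.300e+01 5.682e-01 4.430e-02 3.940e-02 1.210e-02]
 [1.360e-01 1.360e+02 5.682e-01 5.910e-02 3.950e-02 4.000e-02]
 [1.440e-01 6.000e+01 5.685e-01 5.830e-02 3.270e-02 3.620e-02]]
scene
[[8.800e-02 4.600e+01 5.721e-01 6.030e-02 3.560e-02 3.490e-02]
 [9.600e-02 5.900e+01 5.746e-01 5.950e-02 3.450e-02 3.250e-02]
 [1.040e-01 1.900e+01 5.757e-01 5.640e-02 1.430e-02 1.730e-02]
 [1.200e-01 2.800e+01 5.724e-01 6.040e-02 3.910e-02 3.990e-02]
 [1.280e-01 5.500e+01 5.735e-01 5.870e-02 3.850e-02 3.850e-02]
 [1.360e-01 1.050e+02 5.721e-01 5.870e-02 3.980e-02 3.940e-02]
 [1.440e-01 5.800e+01 5.724e-01 5.970e-02 3.620e-02 3.690e-02]]
9.5167 [0.62217358 0.0610806  0.23033603] [-1.16339281 -0.48198767 -1.33036862] 0.06988287637852902
zdown in tool [0.49116277 0.00120282 0.87106698] xw [ 8.71067778e-01 -4.07925655e-04 -4.91162662e-01]
```

The stake stands upright in the socket, with its top at about 0.140 m (a gap of about 14 mm). Next is the mallet.

```bash
cat >> h.py <<'E'
def mp(xy,z,yawdeg):
    r=np.radians(yawdeg);return np.array([*xy,z]),frame([0,0,-1],[np.sin(r),-np.cos(r),0])
E
python3 - <<'E'
from h import *
from bench import readout
s=readout.state();delta(s,*mp((.474,.354),.17,4.5))
E
```

```text
xyz [-0.0994 -0.2928  0.1257] w [-1.23 29.4  -4.41] rows 8.0
```

Emit:
move_arm(
  steps=[
    {"x":-0.01,"y":-0.037,"z":0.012,"wx":0,"wy":4,"wz":0},
    {"x":-0.0994,"y":-0.2928,"z":0.1257,"wx":-1.2,"wy":29.4,"wz":-4.4},
    {"x":-0.0994,"y":-0.2928,"z":0.1257,"wx":-1.2,"wy":29.4,"wz":-4.4},
    {"x":-0.0994,"y":-0.2928,"z":0.1257,"wx":-1.2,"wy":29.4,"wz":-4.4},
    {"x":-0.0994,"y":-0.2928,"z":0.1257,"wx":-1.2,"wy":29.4,"wz":-4.4},
    {"x":-0.0994,"y":-0.2928,"z":0.1257,"wx":-1.2,"wy":29.4,"wz":-4.4},
    {"x":-0.0994,"y":-0.2928,"z":0.1257,"wx":-1.2,"wy":29.4,"wz":-4.4},
    {"x":-0.0994,"y":-0.2928,"z":0.1257,"wx":-1.2,"wy":29.4,"wz":-4.4},
  ],
)

```text
time: 10.18
ee_pos: [0.4711, 0.3529, 0.1685]
tool_rot: [0.999, 0.039, -0.002, 0.0]
wrist_force: [1.0, 0.6, 0.7]
finger_gap: 0.07
grasp_force: 0.0
```

Emit:
move_arm(
  steps=[
    {"x":0,"y":0,"z":0,"wx":0,"wy":0,"wz":0},
    {"x":0,"y":0,"z":0,"wx":0,"wy":0,"wz":0},
    {"x":0,"y":0,"z":0,"wx":0,"wy":0,"wz":0},
  ],
)

```text
time: 10.43
ee_pos: [0.473, 0.3514, 0.1688]
tool_rot: [0.999, 0.04, -0.002, 0.0]
wrist_force: [0.2, 0.6, 0.3]
finger_gap: 0.0699
grasp_force: 0.0
```

```bash
python3 - <<'E'
from h import *
from bench import readout,capture
p=capture("wrist");pickle.dump(p,open("wrist.pkl","wb"));X=cloud(p)[p["depth"]>0]
m=X[(abs(X[:,0]-.545)<.06)&(abs(X[:,1]-.36)<.06)&(abs(X[:,2]-.095)<.006)]
print("top",len(m),np.median(m[:,2]),cv2.minEnclosingCircle(m[:,:2].astype(np.float32)) if len(m)>5 else 0,m[:,:2].mean(0))
h=X[(X[:,0]>.28)&(X[:,0]<.505)&(abs(X[:,1]-.35)<.05)&(abs(X[:,2]-.0625)<.005)]
if len(h)>10:
    vx,vy,x,y=cv2.fitLine(h[:,:2].astype(np.float32),cv2.DIST_HUBER,0,.01,.01).ravel();print("handle",len(h),np.median(h[:,2]),np.degrees(np.arctan(vy/vx)),x,y,h[:,0].min(),h[:,0].max(), cv2.minAreaRect(h[:,:2].astype(np.float32)))
s=readout.state();delta(s,*mp((.474,.354),.17,4.5));print(s["time"],s["ee_pos"],np.round(s["q"],3))
E
```

```text
top 2976 0.09557631116896614 ((0.5453295707702637, 0.3659777045249939), 0.030007997527718544) [0.54605547 0.36599225]
handle 2232 0.06254342597842 3.7853162 0.42771307 0.35817736 0.30654920018683296 0.5049205359983466 ((0.40609514713287354, 0.356129914522171), (0.19937723875045776, 0.025749122723937035), 3.395054578781128)
xyz [ 0.0006 -0.0029 -0.0008] w [ 0.01  0.2  -0.04] rows 0.1
10.4833 [0.47365959 0.35108662 0.16916102] [5.980e-01 2.260e-01 1.967e+00 2.000e-03 9.520e-01 2.089e+00]
```

```bash
python3 - <<'E'
from h import *
from bench import readout
s=readout.state();delta(s,*mp((.4757,.361),.027,3.9))
E
```

```text
xyz [ 0.0033 -0.0097  0.1421] w [0.01 0.2  0.56] rows 3.4
```

Emit:
move_arm(
  steps=[
    {"x":0.003,"y":-0.01,"z":0.03,"wx":0,"wy":0.2,"wz":0.6},
    {"x":0.003,"y":-0.01,"z":0.07,"wx":0,"wy":0.2,"wz":0.6},
    {"x":0.003,"y":-0.01,"z":0.1,"wx":0,"wy":0.2,"wz":0.6},
    {"x":0.003,"y":-0.01,"z":0.125,"wx":0,"wy":0.2,"wz":0.6},
    {"x":0.003,"y":-0.01,"z":0.138,"wx":0,"wy":0.2,"wz":0.6},
    {"x":0.003,"y":-0.01,"z":0.1415,"wx":0,"wy":0.2,"wz":0.6},
    {"x":0.003,"y":-0.01,"z":0.1415,"wx":0,"wy":0.2,"wz":0.6},
    {"x":0.003,"y":-0.01,"z":0.1415,"wx":0,"wy":0.2,"wz":0.6},
  ],
)

```text
time: 11.15
ee_pos: [0.4767, 0.3625, 0.0295]
tool_rot: [0.999, 0.034, 0.001, -0.001]
wrist_force: [-0.2, -0.1, 0.1]
finger_gap: 0.0701
grasp_force: 0.0
```

```bash
python3 - <<'E'
from h import *
from bench import readout
s=readout.state();delta(s,*mp((.4757,.361),.027,3.9));print(s["time"],s["ee_pos"])
E
```

```text
xyz [-0.0011  0.0014  0.0025] w [-0.07 -0.13 -0.05] rows 0.1
11.15 [0.47665809 0.36245259 0.02952165]
```

Emit:
move_arm(
  steps=[
    {"x":0,"y":0,"z":0,"wx":0,"wy":0,"wz":0},
    {"x":0,"y":0,"z":0,"wx":0,"wy":0,"wz":0},
    {"x":0,"y":0,"z":0,"wx":0,"wy":0,"wz":0},
    {"x":0,"y":0,"z":0,"wx":0,"wy":0,"wz":0},
    {"x":0,"y":0,"z":0,"wx":0,"wy":0,"wz":0},
    {"x":0,"y":0,"z":0,"wx":0,"wy":0,"wz":0},
    {"x":0,"y":0,"z":0,"wx":0,"wy":0,"wz":0},
  ],
  claw=255,
  grip_force=60,
)

```text
time: 11.73
ee_pos: [0.4756, 0.3624, 0.0283]
tool_rot: [0.999, 0.034, 0.0, -0.0]
wrist_force: [0.7, 0.4, -0.1]
finger_gap: 0.0258
grasp_force: 0.0
```

Emit:
move_arm(
  steps=[
    {"x":0,"y":0,"z":0,"wx":0,"wy":0,"wz":0},
    {"x":0,"y":0,"z":0,"wx":0,"wy":0,"wz":0},
  ],
)

```text
time: 11.9
ee_pos: [0.4756, 0.3623, 0.0282]
tool_rot: [0.999, 0.034, 0.0, -0.0]
wrist_force: [0.7, -0.8, 1.8]
finger_gap: 0.0225
grasp_force: 60.0
```

Emit:
move_arm(
  steps=[
    {"x":0,"y":0,"z":-0.01,"wx":0,"wy":0,"wz":0},
    {"x":0,"y":0,"z":-0.03,"wx":0,"wy":0,"wz":0},
    {"x":0,"y":0,"z":-0.06,"wx":0,"wy":0,"wz":0},
    {"x":0,"y":0,"z":-0.09,"wx":0,"wy":0,"wz":0},
    {"x":0,"y":0,"z":-0.12,"wx":0,"wy":0,"wz":0},
    {"x":0,"y":0,"z":-0.15,"wx":0,"wy":0,"wz":0},
    {"x":0,"y":0,"z":-0.17,"wx":0,"wy":0,"wz":0},
    {"x":0,"y":0,"z":-0.17,"wx":0,"wy":0,"wz":0},
  ],
)

```text
time: 12.57
ee_pos: [0.477, 0.3634, 0.2028]
tool_rot: [0.999, 0.034, 0.003, -0.002]
wrist_force: [2.2, 0.6, -5.8]
finger_gap: 0.0228
grasp_force: 60.0
```

```bash
cat > mal.py <<'E'
from h import *
from bench import readout,capture
# mallet head/handle seen in side+scene, in tool frame
s=readout.state();R=Ro.from_quat(s["tool_rot"]).as_matrix()
for n in("side","scene"):
    p=capture(n);pickle.dump(p,open(n+".pkl","wb"));X=cloud(p)[p["depth"]>0];L=(X-s["ee_pos"])@R
    h=L[(L[:,0]>.03)&(L[:,0]<.12)&(abs(L[:,1])<.05)&(L[:,2]>-.08)&(L[:,2]<.06)]
    t=h[h[:,2]<np.percentile(h[:,2],3)+.004]
    print(n,"head x,y 2-98%",np.percentile(h[:,:2],[2,98],axis=0).round(4).tolist(),"z",np.percentile(h[:,2],[1,99]).round(4),"top slope",np.polyfit(t[:,0],t[:,2],1).round(3) if len(t)>20 else len(t))
    d=L[(L[:,0]<-.03)&(L[:,0]>-.17)&(abs(L[:,1])<.03)&(abs(L[:,2]+.01)<.06)]
    if len(d)>10:
        for x in(-.05,-.1,-.15):
            k=abs(d[:,0]-x)<.012
            if k.sum()>5:print("  handle",x,np.percentile(d[k,2],5).round(4),np.median(d[k,1]).round(4))
print(s["time"],s["ee_pos"],s["wrist_force"],s["wrist_torque"],s["finger_gap"],s["grasp_force"])
E
python3 mal.py
```

```text
side head x,y 2-98% [[0.0336, -0.0163], [0.0979, 0.0355]] z [-0.0661  0.0273] top slope [ 0.017 -0.066]
  handle -0.05 -0.0362 0.0123
  handle -0.1 -0.0363 0.012
  handle -0.15 -0.0392 0.0131
scene head x,y 2-98% [[0.0352, -0.0173], [0.1035, 0.0354]] z [-0.0634  0.0294] top slope [ 0.015 -0.063]
  handle -0.05 -0.033 0.0103
  handle -0.1 -0.0349 0.0112
  handle -0.15 -0.0378 0.0117
12.5667 [0.47702255 0.36338837 0.20284482] [ 2.16414664  0.64081114 -5.84075294] [0.11971562 0.30391664 0.01094436] 0.02283671523354192 59.99117195606232
```

The mallet is held level. Next I'll bring its head over the stake.

```bash
python3 - <<'E'
from h import *
from bench import readout
s=readout.state();delta(s,*mp((.501,.0595),.205,0))
E
```

```text
xyz [ 0.0054  0.3036 -0.0072] w [-0.04 -0.05  3.89] rows 7.3
```

Emit:
move_arm(
  steps=[
    {"x":0,"y":0.02,"z":-0.005,"wx":0,"wy":0,"wz":0},
    {"x":0.001,"y":0.06,"z":-0.007,"wx":0,"wy":0,"wz":1},
    {"x":0.002,"y":0.1,"z":-0.007,"wx":0,"wy":0,"wz":2},
    {"x":0.003,"y":0.14,"z":-0.007,"wx":0,"wy":0,"wz":3},
    {"x":0.004,"y":0.18,"z":-0.007,"wx":0,"wy":0,"wz":3.9},
    {"x":0.005,"y":0.22,"z":-0.007,"wx":0,"wy":0,"wz":3.9},
    {"x":0.005,"y":0.255,"z":-0.007,"wx":0,"wy":0,"wz":3.9},
    {"x":0.005,"y":0.285,"z":-0.007,"wx":0,"wy":0,"wz":3.9},
  ],
)

```text
time: 13.33
ee_pos: [0.498, 0.0758, 0.2028]
tool_rot: [1.0, -0.0, -0.001, -0.0]
wrist_force: [0.9, 1.2, -6.9]
finger_gap: 0.0227
grasp_force: 60.0
```

Emit:
move_arm(
  steps=[
    {"x":0,"y":0.015,"z":0,"wx":0,"wy":0,"wz":0},
    {"x":0,"y":0.018,"z":0,"wx":0,"wy":0,"wz":0},
    {"x":0,"y":0.018,"z":0,"wx":0,"wy":0,"wz":0},
    {"x":0,"y":0.018,"z":0,"wx":0,"wy":0,"wz":0},
  ],
)

```text
time: 13.67
ee_pos: [0.4989, 0.0604, 0.2037]
tool_rot: [1.0, -0.0, -0.001, -0.0]
wrist_force: [0.4, -0.3, -5.7]
finger_gap: 0.0225
grasp_force: 60.0
```

```bash
python3 mal.py; python3 - <<'E'
from h import *
from bench import readout
s=readout.state();delta(s,*mp((.501,.0595),.205,0))
o=[]
for n,(x0,y0,w,h) in(("side",(200,110,100,100)),("scene",(210,120,100,100))):
    p=pickle.load(open(n+".pkl","rb"));o.append(cv2.resize(p["color"][y0:y0+h,x0:x0+w],(400,400),interpolation=cv2.INTER_CUBIC))
    X=cloud(p)[p["depth"]>0];k=(abs(X[:,:2]-[.57,.06])<.024).all(1)
    for z in (.122,.127,.132,.137,.142):
        m=k&(abs(X[:,2]-z)<.0025);print(n,z,m.sum(),X[m,:2].mean(0).round(4))
cv2.imwrite("pics/g.png",np.hstack(o))
E
```

```text
side head x,y 2-98% [[0.0335, -0.0174], [0.0976, 0.0349]] z [-0.066   0.0268] top slope [ 0.018 -0.066]
  handle -0.05 -0.0359 0.0119
  handle -0.1 -0.0369 0.012
  handle -0.15 -0.04 0.0128
scene head x,y 2-98% [[0.0348, -0.0199], [0.1047, 0.0329]] z [-0.0675  0.0266] top slope [ 0.016 -0.067]
  handle -0.05 -0.0369 0.0091
  handle -0.1 -0.0385 0.009
  handle -0.15 -0.0407 0.0104
13.6667 [0.49888909 0.06043322 0.20367389] [ 0.44099904 -0.30447959 -5.72976197] [ 0.08459634  0.43095848 -0.02172384] 0.022495886657308853 59.99061405658722
xyz [ 0.0017  0.0015 -0.0007] w [-0.04  0.02  0.04] rows 0.1
side 0.122 26 [0.5686 0.0419]
side 0.127 24 [0.566  0.0417]
side 0.132 27 [0.5662 0.0426]
side 0.137 91 [0.569  0.0535]
side 0.142 86 [0.5671 0.0563]
scene 0.122 30 [0.58   0.0492]
scene 0.127 28 [0.5827 0.0506]
scene 0.132 34 [0.5801 0.0501]
scene 0.137 62 [0.5767 0.056 ]
scene 0.142 88 [0.5717 0.0597]
```

View pics/g.png

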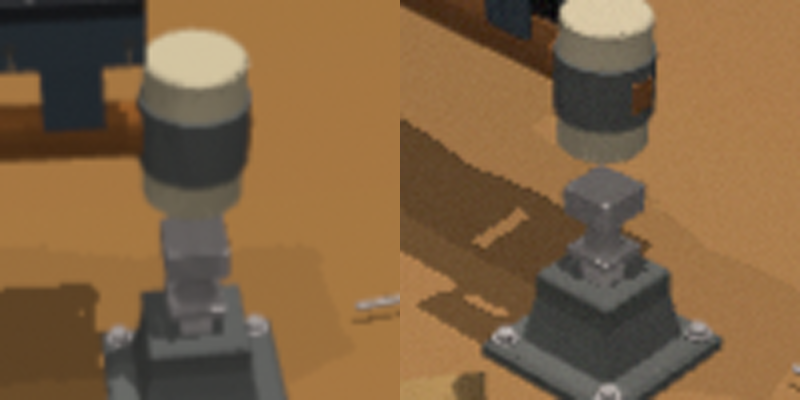

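The head is centred over the stake (side (245,163), scene (360,160)) with about 34 mm of gap. First tap.

Emit:
move_arm(
  steps=[
    {"x":0.002,"y":0.001,"z":0.015,"wx":0,"wy":0,"wz":0},
    {"x":0.002,"y":0.001,"z":0.042,"wx":0,"wy":0,"wz":0},
    {"x":0.002,"y":0.001,"z":0.042,"wx":0,"wy":0,"wz":0},
  ],
)

```text
time: 14.02
ee_pos: [0.5002, 0.0599, 0.1598]
tool_rot: [1.0, 0.001, -0.001, -0.0]
wrist_force: [-0.9, 0.2, -5.8]
finger_gap: 0.0229
grasp_force: 60.0
```

Emit:
move_arm(
  steps=[
    {"x":0,"y":0,"z":-0.02,"wx":0,"wy":0,"wz":0},
    {"x":0,"y":0,"z":-0.042,"wx":0,"wy":0,"wz":0},
    {"x":0,"y":0,"z":-0.042,"wx":0,"wy":0,"wz":0},
    {"x":0,"y":0,"z":-0.042,"wx":0,"wy":0,"wz":0},
  ],
)

```text
time: 14.35
ee_pos: [0.5023, 0.0598, 0.206]
tool_rot: [1.0, 0.0, 0.001, -0.0]
wrist_force: [-0.4, 0.1, -6.3]
finger_gap: 0.0227
grasp_force: 60.0
```

```bash
cat > top.py <<'E'
from h import *
for n in("side","scene"):
    p=pickle.load(open(n+".pkl","rb"));X=cloud(p)[p["depth"]>0]
    k=(abs(X[:,:2]-[.57,.06])<.028).all(1)&(X[:,2]<.15)&(X[:,2]>.074);print(n,"top hist",[(round(z,3),int((k&(abs(X[:,2]-z)<.001)).sum())) for z in np.arange(.076,.15,.002)])
E
python3 mal.py;python3 top.py
```

```text
side head x,y 2-98% [[0.0342, -0.0176], [0.0986, 0.0351]] z [-0.0659  0.0269] top slope [ 0.025 -0.066]
  handle -0.05 -0.0358 0.0117
  handle -0.1 -0.0373 0.0118
  handle -0.15 -0.0401 0.0127
scene head x,y 2-98% [[0.0399, -0.0187], [0.1037, 0.0338]] z [-0.0657  0.0288] top slope [ 0.032 -0.066]
  handle -0.05 -0.0358 0.01
  handle -0.1 -0.0367 0.0097
  handle -0.15 -0.0396 0.0111
14.35 [0.50234978 0.05975028 0.20604155] [-0.35327121  0.13106375 -6.32759533] [ 0.00867812  0.47674685 -0.00807289] 0.022676836844401287 59.99046206474304
side top hist [(np.float64(0.076), 4), (np.float64(0.078), 9), (np.float64(0.08), 13), (np.float64(0.082), 33), (np.float64(0.084), 27), (np.float64(0.086), 11), (np.float64(0.088), 6), (np.float64(0.09), 6), (np.float64(0.092), 5), (np.float64(0.094), 5), (np.float64(0.096), 7), (np.float64(0.098), 2), (np.float64(0.1), 3), (np.float64(0.102), 3), (np.float64(0.104), 0), (np.float64(0.106), 0), (np.float64(0.108), 1), (np.float64(0.11), 5), (np.float64(0.112), 7), (np.float64(0.114), 16), (np.float64(0.116), 7), (np.float64(0.118), 12), (np.float64(0.1
[... 560 characters left out ...]
 (np.float64(0.092), 6), (np.float64(0.094), 5), (np.float64(0.096), 6), (np.float64(0.098), 4), (np.float64(0.1), 4), (np.float64(0.102), 0), (np.float64(0.104), 1), (np.float64(0.106), 0), (np.float64(0.108), 3), (np.float64(0.11), 5), (np.float64(0.112), 8), (np.float64(0.114), 14), (np.float64(0.116), 10), (np.float64(0.118), 12), (np.float64(0.12), 14), (np.float64(0.122), 9), (np.float64(0.124), 14), (np.float64(0.126), 17), (np.float64(0.128), 20), (np.float64(0.13), 53), (np.float64(0.132), 59), (np.float64(0.134), 10), (np.float64(0.136), 0), (np.float64(0.138), 0), (np.float64(0.14), 0), (np.float64(0.142), 0), (np.float64(0.144), 0), (np.float64(0.146), 0), (np.float64(0.148), 0)]
```

The top went from 0.140 to 0.131, so about 5 mm is left. Second tap.

Emit:
move_arm(
  steps=[
    {"x":0,"y":0,"z":0.012,"wx":0,"wy":0,"wz":0},
    {"x":0,"y":0,"z":0.051,"wx":0,"wy":0,"wz":0},
    {"x":0,"y":0,"z":0.051,"wx":0,"wy":0,"wz":0},
  ],
)

```text
time: 14.7
ee_pos: [0.4992, 0.0591, 0.1487]
tool_rot: [1.0, -0.0, -0.002, -0.0]
wrist_force: [-1.9, -0.0, -5.6]
finger_gap: 0.0231
grasp_force: 60.0
```

Emit:
move_arm(
  steps=[
    {"x":0,"y":0,"z":-0.03,"wx":0,"wy":0,"wz":0},
    {"x":0,"y":0,"z":-0.051,"wx":0,"wy":0,"wz":0},
    {"x":0,"y":0,"z":-0.051,"wx":0,"wy":0,"wz":0},
    {"x":0,"y":0,"z":-0.051,"wx":0,"wy":0,"wz":0},
  ],
)

```text
time: 15.03
ee_pos: [0.5018, 0.0592, 0.2052]
tool_rot: [1.0, -0.0, 0.001, -0.0]
wrist_force: [-1.1, 0.6, -7.2]
finger_gap: 0.0233
grasp_force: 60.0
```

```bash
sed -i 's/np.arange(.076,.15,.002)/np.arange(.122,.136,.001)/; s/(round(z,3)/(float(round(z,3))/' top.py; python3 mal.py;python3 top.py
```

```text
side head x,y 2-98% [[0.0334, -0.0177], [0.0969, 0.0347]] z [-0.0711  0.0215] top slope [ 0.01 -0.07]
  handle -0.05 -0.0391 0.0119
  handle -0.1 -0.0396 0.0121
  handle -0.15 -0.0416 0.0129
scene head x,y 2-98% [[0.0466, -0.02], [0.1031, 0.0336]] z [-0.0709  0.0227] top slope [ 0.014 -0.07 ]
  handle -0.05 -0.0386 0.0103
  handle -0.1 -0.039 0.0105
  handle -0.15 -0.041 0.0111
15.0333 [0.50179701 0.05922797 0.20524543] [-1.10328797  0.60007559 -7.19656727] [0.03098746 0.50806342 0.06281639] 0.023329916355643188 59.989044070243835
side top hist [(0.122, 9), (0.123, 26), (0.124, 61), (0.125, 83), (0.126, 92), (0.127, 62), (0.128, 15), (0.129, 0), (0.13, 0), (0.131, 0), (0.132, 0), (0.133, 0), (0.134, 0), (0.135, 0), (0.136, 0)]
scene top hist [(0.122, 18), (0.123, 16), (0.124, 29), (0.125, 60), (0.126, 63), (0.127, 58), (0.128, 35), (0.129, 4), (0.13, 1), (0.131, 0), (0.132, 0), (0.133, 0), (0.134, 0), (0.135, 0), (0.136, 0)]
```

The top is now at about 0.1255, which is home within measurement. The mallet slid about 4.5 mm in the grip, so it met a firm stop. One more tap to confirm.

Emit:
move_arm(
  steps=[
    {"x":0,"y":0,"z":0.018,"wx":0,"wy":0,"wz":0},
    {"x":0,"y":0,"z":0.057,"wx":0,"wy":0,"wz":0},
    {"x":0,"y":0,"z":0.057,"wx":0,"wy":0,"wz":0},
  ],
)

```text
time: 15.38
ee_pos: [0.4985, 0.059, 0.1426]
tool_rot: [1.0, -0.0, -0.003, -0.0]
wrist_force: [-1.9, 0.1, -7.8]
finger_gap: 0.0234
grasp_force: 60.0
```

Emit:
move_arm(
  steps=[
    {"x":0,"y":0,"z":-0.03,"wx":0,"wy":0,"wz":0},
    {"x":0,"y":0,"z":-0.055,"wx":0,"wy":0,"wz":0},
    {"x":0,"y":0,"z":-0.055,"wx":0,"wy":0,"wz":0},
    {"x":0,"y":0,"z":-0.055,"wx":0,"wy":0,"wz":0},
  ],
)

```text
time: 15.72
ee_pos: [0.502, 0.0593, 0.2036]
tool_rot: [1.0, -0.0, 0.001, -0.0]
wrist_force: [0.6, 0.5, -7.7]
finger_gap: 0.0233
grasp_force: 60.0
```

```bash
python3 mal.py;python3 top.py; python3 - <<'E'
from h import *
from bench import readout
s=readout.state();delta(s,*mp((.476,.3615),.2,3.9))
o=[]
for n,(x0,y0,w,h) in(("side",(210,150,70,75)),("scene",(225,160,70,75))):
    p=pickle.load(open(n+".pkl","rb"));o.append(cv2.resize(p["color"][y0:y0+h,x0:x0+w],(400,428),interpolation=cv2.INTER_CUBIC))
cv2.imwrite("pics/i.png",np.hstack(o))
E
```

```text
side head x,y 2-98% [[0.0331, -0.0169], [0.0968, 0.0347]] z [-0.0798  0.0129] top slope [-0.032 -0.076]
  handle -0.05 -0.0384 0.0119
  handle -0.1 -0.0341 0.0121
  handle -0.15 -0.0305 0.013
scene head x,y 2-98% [[0.045, -0.0187], [0.1026, 0.0334]] z [-0.0796  0.0124] top slope [-0.031 -0.076]
  handle -0.05 -0.0365 0.0098
  handle -0.1 -0.0328 0.0108
  handle -0.15 -0.0291 0.0106
15.7167 [0.5019507  0.05925301 0.20359025] [ 0.63428841  0.51338348 -7.65010778] [0.00208861 0.47475955 0.03649044] 0.0233002498709169 59.99735355377197
side top hist [(0.122, 11), (0.123, 22), (0.124, 52), (0.125, 96), (0.126, 105), (0.127, 50), (0.128, 11), (0.129, 4), (0.13, 0), (0.131, 0), (0.132, 0), (0.133, 0), (0.134, 0), (0.135, 0), (0.136, 0)]
scene top hist [(0.122, 17), (0.123, 27), (0.124, 46), (0.125, 62), (0.126, 56), (0.127, 42), (0.128, 28), (0.129, 11), (0.13, 0), (0.131, 0), (0.132, 0), (0.133, 0), (0.134, 0), (0.135, 0), (0.136, 0)]
xyz [-0.0247 -0.3023  0.002 ] w [-0.03  0.08 -3.91] rows 7.3
```

View pics/i.png

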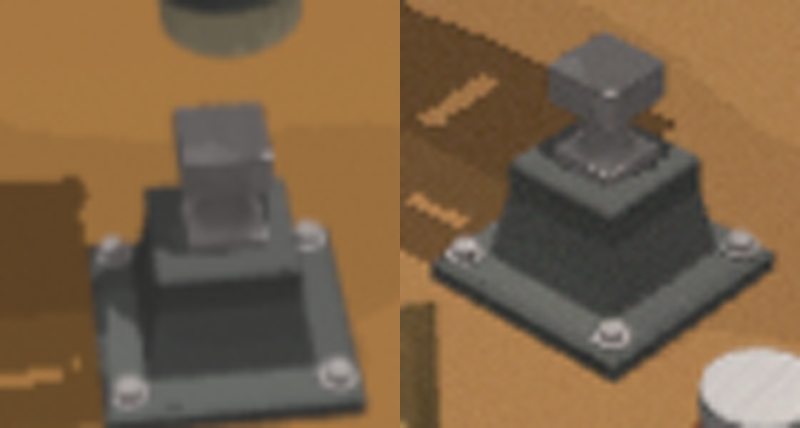

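The collar sits flush on the holder in both views. The mallet has tilted about 4° in the grip, so I'll level it while carrying it back to its place.

Emit:
move_arm(
  steps=[
    {"x":0,"y":-0.02,"z":0,"wx":0,"wy":0,"wz":0},
    {"x":-0.004,"y":-0.06,"z":0,"wx":0,"wy":-1,"wz":-1},
    {"x":-0.008,"y":-0.1,"z":0,"wx":0,"wy":-2,"wz":-2},
    {"x":-0.012,"y":-0.14,"z":0,"wx":0,"wy":-3,"wz":-3},
    {"x":-0.016,"y":-0.18,"z":0,"wx":0,"wy":-4,"wz":-3.9},
    {"x":-0.02,"y":-0.22,"z":0.002,"wx":0,"wy":-4,"wz":-3.9},
    {"x":-0.0247,"y":-0.26,"z":0.002,"wx":0,"wy":-4,"wz":-3.9},
    {"x":-0.0247,"y":-0.29,"z":0.002,"wx":0,"wy":-4,"wz":-3.9},
  ],
)

```text
time: 16.48
ee_pos: [0.4751, 0.3515, 0.1992]
tool_rot: [0.999, 0.034, -0.036, 0.0]
wrist_force: [0.6, -1.3, -5.4]
finger_gap: 0.0236
grasp_force: 60.0
```

Emit:
move_arm(
  steps=[
    {"x":0,"y":-0.012,"z":0.02,"wx":0,"wy":0,"wz":0},
    {"x":0,"y":-0.012,"z":0.055,"wx":0,"wy":0,"wz":0},
    {"x":0,"y":-0.012,"z":0.09,"wx":0,"wy":0,"wz":0},
    {"x":0,"y":-0.012,"z":0.12,"wx":0,"wy":0,"wz":0},
    {"x":0,"y":-0.012,"z":0.14,"wx":0,"wy":0,"wz":0},
    {"x":0,"y":-0.012,"z":0.14,"wx":0,"wy":0,"wz":0},
    {"x":0,"y":-0.012,"z":0.14,"wx":0,"wy":0,"wz":0},
  ],
)

```text
time: 17.07
ee_pos: [0.4655, 0.3601, 0.06]
tool_rot: [0.999, 0.034, -0.036, 0.001]
wrist_force: [-0.2, 0.3, -5.7]
finger_gap: 0.0233
grasp_force: 60.0
```

```bash
python3 mal.py; python3 - <<'E'
from h import *
from bench import readout
s=readout.state();delta(s,*mp((.476,.3615),.02,3.9));R=Ro.from_quat(s["tool_rot"]).as_matrix();print("down",R.T@[0,0,-1])
for n in("side","scene"):
    p=pickle.load(open(n+".pkl","rb"));X=cloud(p)[p["depth"]>0]
    h=X[(abs(X[:,0]-.545)<.04)&(abs(X[:,1]-.366)<.04)&(X[:,2]>.006)];print(n,"head z",np.percentile(h[:,2],[1,99]))
    for x in(.32,.38,.43):
        d=X[(abs(X[:,0]-x)<.012)&(abs(X[:,1]-.354)<.03)&(X[:,2]>.01)];print(x,np.percentile(d[:,2],95) if len(d) else None)
E
```

```text
side head x,y 2-98% [[0.0326, -0.0389], [0.1153, 0.0453]] z [-0.0797  0.0592] top slope [-0.01  -0.078]
  handle -0.05 -0.0376 0.0114
  handle -0.1 -0.0338 0.0119
  handle -0.15 -0.0306 0.0131
scene head x,y 2-98% [[0.0321, -0.0418], [0.1163, 0.0475]] z [-0.0795  0.0593] top slope [ 0.005 -0.078]
  handle -0.05 -0.0397 0.0098
  handle -0.1 -0.0354 0.0092
  handle -0.15 -0.0328 0.0106
17.0667 [0.46547077 0.36013059 0.06004359] [-0.15914966  0.26374758 -5.71839376] [0.03295994 0.22397171 0.01192451] 0.02333045805838541 59.99750554561615
xyz [0.0115 0.0005 0.0418] w [-0.2   3.89 -0.01] rows 1.0
down [0.06790927 0.00343763 0.99768558]
side head z [0.04227146 0.3807803 ]
0.32 0.10185674557517986
0.38 0.10073500970939875
0.43 0.35744086842809963
scene head z [0.04593035 0.39834705]
0.32 0.1030100950545076
0.38 0.10294105878144662
0.43 0.46296737705919516
```

Emit:
move_arm(
  steps=[
    {"x":0.004,"y":0,"z":0.015,"wx":0,"wy":0,"wz":0},
    {"x":0.008,"y":0,"z":0.026,"wx":0,"wy":0,"wz":0},
    {"x":0.0085,"y":0,"z":0.033,"wx":0,"wy":0,"wz":0},
    {"x":0.009,"y":0,"z":0.037,"wx":0,"wy":0,"wz":0},
    {"x":0.009,"y":0,"z":0.037,"wx":0,"wy":0,"wz":0},
    {"x":0.009,"y":0,"z":0.037,"wx":0,"wy":0,"wz":0},
  ],
)

```text
time: 17.67
ee_pos: [0.4731, 0.3615, 0.0243]
tool_rot: [0.999, 0.034, -0.034, -0.0]
wrist_force: [0.4, -0.0, -6.0]
finger_gap: 0.0239
grasp_force: 60.0
```

Emit:
move_arm(
  steps=[
    {"x":0,"y":0,"z":0.0015,"wx":0,"wy":0,"wz":0},
    {"x":0,"y":0,"z":0.0015,"wx":0,"wy":0,"wz":0},
  ],
)

```text
time: 17.83
ee_pos: [0.4732, 0.3617, 0.0229]
tool_rot: [0.999, 0.034, -0.034, -0.0]
wrist_force: [-0.5, -0.3, -6.5]
finger_gap: 0.0233
grasp_force: 60.0
```

Emit:
move_arm(
  steps=[
    {"x":0,"y":0,"z":0.001,"wx":0,"wy":0,"wz":0},
    {"x":0,"y":0,"z":0.002,"wx":0,"wy":0,"wz":0},
    {"x":0,"y":0,"z":0.002,"wx":0,"wy":0,"wz":0},
  ],
)

```text
time: 18.08
ee_pos: [0.4728, 0.3615, 0.0205]
tool_rot: [0.999, 0.034, -0.034, -0.0]
wrist_force: [-0.1, -0.6, -5.8]
finger_gap: 0.0235
grasp_force: 60.0
```

Emit:
move_arm(
  steps=[
    {"x":0,"y":0,"z":0.001,"wx":0,"wy":0,"wz":0},
    {"x":0,"y":0,"z":0.0015,"wx":0,"wy":0,"wz":0},
    {"x":0,"y":0,"z":0.0015,"wx":0,"wy":0,"wz":0},
  ],
)

```text
time: 18.33
ee_pos: [0.4726, 0.3617, 0.0202]
tool_rot: [0.999, 0.034, -0.035, -0.0]
wrist_force: [-8.2, -3.6, 13.7]
finger_gap: 0.0235
grasp_force: 60.0
```

Contact. Releasing and withdrawing.

Emit:
move_arm(
  steps=[
    {"x":0,"y":0,"z":-0.001,"wx":0,"wy":0,"wz":0},
    {"x":0,"y":0,"z":-0.001,"wx":0,"wy":0,"wz":0},
  ],
)

```text
time: 18.5
ee_pos: [0.473, 0.3616, 0.0204]
tool_rot: [0.999, 0.034, -0.034, -0.0]
wrist_force: [-2.9, 0.7, -0.9]
finger_gap: 0.0234
grasp_force: 60.0
```

Emit:
move_arm(
  steps=[
    {"x":0,"y":0,"z":0,"wx":0,"wy":0,"wz":0},
    {"x":0,"y":0,"z":0,"wx":0,"wy":0,"wz":0},
    {"x":0,"y":0,"z":0,"wx":0,"wy":0,"wz":0},
    {"x":0,"y":0,"z":0,"wx":0,"wy":0,"wz":0},
    {"x":0,"y":0,"z":0,"wx":0,"wy":0,"wz":0},
    {"x":0,"y":0,"z":0,"wx":0,"wy":0,"wz":0},
  ],
  claw=60,
)

```text
time: 19.0
ee_pos: [0.4729, 0.3615, 0.0201]
tool_rot: [0.999, 0.034, -0.034, -0.0]
wrist_force: [-0.2, -0.7, 0.4]
finger_gap: 0.0605
grasp_force: 0.0
```

Emit:
move_arm(
  steps=[
    {"x":0,"y":0,"z":-0.02,"wx":0,"wy":0,"wz":0},
    {"x":0,"y":0,"z":-0.05,"wx":0,"wy":0,"wz":0},
    {"x":0,"y":0,"z":-0.09,"wx":0,"wy":0,"wz":0},
    {"x":0,"y":0,"z":-0.13,"wx":0,"wy":0,"wz":0},
    {"x":0,"y":0,"z":-0.17,"wx":0,"wy":0,"wz":0},
    {"x":0,"y":0,"z":-0.2,"wx":0,"wy":0,"wz":0},
    {"x":0,"y":0,"z":-0.2,"wx":0,"wy":0,"wz":0},
  ],
)

```text
time: 19.58
ee_pos: [0.4896, 0.3636, 0.2264]
tool_rot: [0.999, 0.034, -0.031, -0.003]
wrist_force: [1.0, -0.1, 1.0]
finger_gap: 0.07
grasp_force: 0.0
```

```bash
python3 mal.py >/dev/null; python3 top.py; python3 - <<'E'
from h import *
o=[]
for n in("side","scene"):
    p=pickle.load(open(n+".pkl","rb"));o.append(p["color"][90:384,80:400])
    X=cloud(p)[p["depth"]>0];h=X[(abs(X[:,0]-.545)<.05)&(abs(X[:,1]-.366)<.05)&(X[:,2]>.006)&(X[:,2]<.12)];print(n,"mallet head top",np.percentile(h[:,2],98))
cv2.imwrite("pics/j.png",cv2.resize(np.hstack(o),(800,367)))
E
```

```text
side top hist [(0.122, 13), (0.123, 14), (0.124, 53), (0.125, 106), (0.126, 96), (0.127, 47), (0.128, 14), (0.129, 2), (0.13, 0), (0.131, 0), (0.132, 0), (0.133, 0), (0.134, 0), (0.135, 0), (0.136, 0)]
scene top hist [(0.122, 13), (0.123, 20), (0.124, 39), (0.125, 68), (0.126, 72), (0.127, 44), (0.128, 20), (0.129, 8), (0.13, 1), (0.131, 0), (0.132, 0), (0.133, 0), (0.134, 0), (0.135, 0), (0.136, 0)]
side mallet head top 0.09638274632121893
scene mallet head top 0.11776478067270275Traceback (most recent call last):
  File "mal.py", line 8, in <module>
    t=h[h[:,2]<np.percentile(h[:,2],3)+.004]
               ~~~~~~~~~~~~~^^^^^^^^^^
    return _quantile_unchecked(
        a, q, axis, out, overwrite_input, method, keepdims, weights)
    return _ureduce(a,
                    func=_quantile_ureduce_func,
    ...<5 lines>...
                    overwrite_input=overwrite_input,
                    method=method)
    r = func(a, **kwargs)
    result = _quantile(arr,
                       quantiles=q,
    ...<2 lines>...
                       out=out,
                       weights=wgt)
    slices_having_nans = np.isnan(arr[-1, ...])
                                  ~~~^^^^^^^^^
IndexError: index -1 is out of bounds for axis 0 with size 0
```

View pics/j.png

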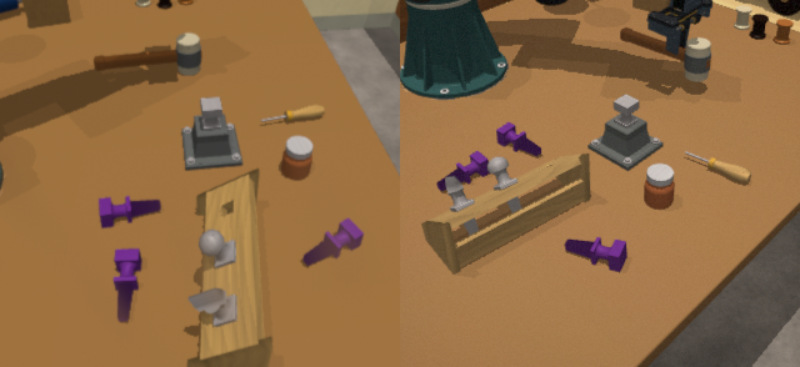

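The mallet stands on the bench at side (188,55), the stake is home in the holder at (210,120), and the other things are where they were.

```bash
python3 -c "
from bench import bot;print(bot.hand_in())"
```

```text
the job is handed in; nothing more can be done
None
```

Job handed in at about 20 s on the robot's clock: by the camera measurements the flat stake is seated with its collar on the holder, driven only by three mallet taps; the mallet is back standing on the bench clear of the holder, and nothing else appears moved.

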